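# Load the colorimeter and click its filter wheel to blue

### The arm

A 6-joint arm with a two-finger parallel gripper is mounted at the origin on the work surface. World frame = base frame: x ahead of the robot, y to its left, z up, the work surface at z = 0. Lengths are in mm, angles in rad, forces in N, time in s.
With the tool pointing down it reaches from about 250 to 850 mm from the base axis. Payload 12.5 kg.
Tool frame: the origin (TCP) lies on the centre line of the jaws, within the pads' length; the fingertips stand nose_length ahead of it and the grasp point (between the pads) is the TCP (nose_length is the distance from the TCP to the fingertips, in mm); z points along the fingers, x is the direction in which the jaws open and shut, and the axes are right-handed (so a half turn about z gives the same grasp; the last joint's range is limited). The gripper opens to 93 mm and grips with 3 to 60 N. Pads are 15 mm wide; open, the fingers measure 128 mm over their backs; the gripper's body (75 mm by 188 mm) begins 65 mm behind the grasp point.
Start: joints at [-0.085, 0.351, 1.652, -0, 1.139, -0.085], TCP at [549.986, 0.027, 237.633] pointing down, gripper open.
Joint ranges: [-2.75, 2.75], [-0.79, 2.1], [0.01, 2.65], [-1.57, 4.71], [0.07, 3.14], [-2.87, 2.87]. Speed limits (rad/s): [2.22, 2.22, 2.79, 3.14, 3.14, 3.14].

### API

Orientations are given as a unit quaternion [w, x, y, z].
In Python, from cell import * gives the robot as it stands.
- The arm moves only by the shell command python3 -m pendant 'ROWS' [FORCE]. ROWS is text: rows parted by semicolons, each of 5 numbers parted by spaces: the shift along the world's x, y, z in cm, then the turn about the world's z in units of 8 degrees (1.0 is 8 degrees), then the closure, from 0 (fully open) to 1 (shut). In form: x y z turn gripper; .... A call has 1 to 8 rows; each row is the pose to reach, as a shift and turn from the pose commanded when the call began; what a row does not reach only later rows make up. A row lasts 1/10 s, in which the tool goes at most 50 mm and 8.59 degrees, less where a joint would pass 70% of its speed; a pose out of reach is approached as far as the arm can. A call with a gripper value outside its range is refused whole. The fingers move at their own pace and stop on an object; FORCE is the grip in N (left out, the last holds). Time passes only in rows, so rows that repeat a pose let the fingers close. It gives the time, the measured TCP pose, the force and the opening at its end, in the units of the state.
- sense(): the state, without advancing time (a new reading comes with each control period).
- grab_frame(name): name is "scene" or "side" or "wrist"; returns a dict with "frame" (480x640x3 uint8, blue, green, red), "camera_matrix" (3x3 intrinsics, pixels), "k1" (the pictures are not rectified: a ray, as slopes to the right and down, at radius r is drawn at 1 + k1 r^2 times it, then the intrinsics apply), "R" (3x3) and "t" (3): a world point X has camera coordinates R X + t; the wrist camera has in their place "tool_from_camera" (4x4, takes a point from camera to tool coordinates, whose origin is the TCP and whose axes are the tool frame's). Camera axes: x right, y down, z forward; pixel columns grow to the right and rows downward; lengths in mm; the calibration is good to about 2 mm. A picture is of the moment at which its call begins: read the wrist's pose just before it. There is no depth.
- job_done(): hands the job in, once; it reports no verdict.
The state is a dict: "time_s": time; "joints": joint angles; "joint_vel": joint speeds; "joint_efforts": joint torques, N m; "ee_pos": TCP position; "tool_rot": TCP orientation; "wrist_force": force on the tool from outside, world axes, zero at the start; "ft_torque": the same for the moment, N m; "finger_gap": opening from 0.0 (shut) to 1.0 (fully open).
Only numpy, scipy, OpenCV 4.12 (cv2) and the standard library are available. Lean on these libraries where they do the work, as an engineer would, in place of code of your own. Each camera call takes 0.05 s, during which the arm holds its last target.

### The job

Set the sample cell with the green top fully home in the square pocket of the sloping colorimeter and swing the red locking lever shut over it; then work the yellow ratchet lever back and forth to click the filter wheel round until the blue filter stands at the white pointer, and swing the ratchet lever back to rest against its stop on the pocket side. Turn the wheel only with its lever, never by pushing the wheel itself, and leave everything else on the bench where it is.

Things in the scene. Friction and masses are not known exactly. Their poses are not given: they have to be found in the camera images.
- console: White bench colorimeter, a fixed wedge 230 deep, 330 wide. It stands with its high back to the robot. Origin: centre of underside; x towards the robot, y to the pocket's side (robot's right), z up. Its grey deck slopes down 28 degrees away from the robot (normal leans to the console's -x), 163 high at the back, 40 at the low edge. DECK AXES below: z = deck normal, y = console y, x = up the slope.
- cell: Sample cell, a solid square block 38 x 38 x 58 high, white with amber windows and a green top 12 high; about 0.15 kg, standing upright on the bench. Origin: centre of its underside, z up. It goes into the pocket green side up, any of the four ways round.
- pocket_hole0 (a point): Centre of the mouth of the square black pocket on the deck; axes = DECK AXES. The opening is 42 x 42 (2 play each side, chamfered), 24 deep down to the deck, in a block 66 x 66. A seated cell stands 34 out of the mouth.
- lock (a joint): Angle of the red locking lever, rad: 0 = shut (bar across the top of a seated cell, pointing along deck -y), 1.5 = fully open (bar pointing down the slope, deck -x). Starts open. Stays where it is left; about 1 N at the handle. The bar passes 3.5 above a seated cell and is blocked by one that is not seated.
- lock_grip (a point): Point on the axis of the black upright round handle of the locking lever, 16 thick, along the deck normal. The handle reaches from 22 below this point (where the red bar begins, bar 8 thick) to 16 above it. 105 from the lever's axis.
- lock_hinge (a point): Point on the locking lever's axis (a line along the deck normal), at the height of lock_grip. Axes = DECK AXES. Seen down onto the deck, closing turns the lever counter-clockwise, from bar pointing down the slope to bar pointing along deck -y.
- ratchet (a joint): Angle of the yellow ratchet lever, rad: 0 = rest stop (on the pocket side), 0.80 = far stop. It points down the slope, leaning 0.40 to deck +y at 0 and 0.40 to deck -y at 0.80; values grow counter-clockwise seen onto the deck. The growing stroke (away from the pocket) drives the wheel, the return clicks back freely. Stays where left; about 3 N at the handle.
- ratchet_grip (a point): Point on the axis of the black upright round handle at the end of the ratchet lever, 16 thick, along the deck normal. The handle reaches from 28 below this point (top of the yellow arm) to 24 above it. 125 from the lever's axis.
- ratchet_hinge (a point): Point on the common axis of ratchet lever and filter wheel (along the deck normal), 32 below the height of ratchet_grip. Axes = DECK AXES.
- wheel (a joint): Filter wheel angle, rad, counter-clockwise seen onto the deck; 0 = blue filter at the pointer. Turns only upwards (spring pawl). Ten notches: a full lever stroke gives 0.628 (the first stroke 0.05 to 0.8, as the wheel may start between notches). Starts 2 to 4 strokes short of 0. The lever must come back below 0.12 to catch the next tooth; at the far stop it leaves blue at 0.03.
- blue_filter (a point): Centre of the blue filter on the filter wheel, 29 from its axis. The wheel is a dark steel disc 116 across, its top 10 above the deck, with ten steel teeth on its face near the rim (up to 16) and ten round coloured filters 15 across, of which only one is blue (others white, red, green, yellow, orange). Not to be pushed by hand.
- pointer (a point): Tip of the white pointer, fixed on the pocket (deck +y) side of the wheel, pointing to the wheel's axis, 36 from it, 21 above the deck.
- beaker_a: open clear glass beaker, 76 across, 105 high; a bystander, origin at the centre of its underside.
- beaker_b: open clear glass beaker, 76 across, 105 high; a bystander, origin at the centre of its underside.
- cup: open clear plastic cup, 72 across, 70 high; a bystander, origin at the centre of its underside.
- bottle_a: white bottle with blue cap, 56 across, 130 high; a bystander, origin at the centre of its underside.
- bottle_b: amber jar with black cap, 60 across, 110 high; a bystander, origin at the centre of its underside.
There are look-alikes about, which are no part of the job. What is meant by the cell is not brown or purple, and is the smaller of those in its own colour.

How it is judged (in metres and radians):
On the way, in this order (a step that is already met when the one before it is completed fails the run):
1. the cell is seated in the pocket (z of cell in the frame of pocket_hole0 below -0.02 m and distance between cell and pocket_hole0 below 0.029 m and angle between the z axis of cell and the z axis of pocket_hole0, either way round below 0.12 rad and angle between cell's own z axis and vertical below 0.8 rad), for 0.2 s.
2. the locking lever is shut over the seated cell (all of step 1 and value of joint lock below 0.12 rad), for 0.2 s.
3. the blue filter has been brought to the pointer, cell locked in (all of step 2 and value of joint wheel between -0.15 and 0.15 rad), for 0.1 s.
4. the ratchet lever is back at its rest stop with the blue filter at the pointer (all of step 3 and value of joint ratchet below 0.12 rad), for 0.2 s.
At the end, for the whole second after the job is handed in: Cell in the pocket, green side up, underside at least 20 mm below the mouth and axis within 0.12 rad of the pocket's; locking lever within 0.12 rad of shut; wheel within 0.15 rad of blue at the pointer; ratchet lever within 0.12 rad of its rest stop; all at rest (all of step 4 and linear speed of cell below 0.02 m/s); the robot touches nothing.
It fails at once if the filter wheel is pushed by the fingers (over 3 N) (contact force between the fingers and wheel above 3 N).
It fails at once if a beaker, cup, bottle or jar is moved more than 30 mm (distance of any of beaker_a, beaker_b, cup, bottle_a, bottle_b from where it was at the start of the episode above 0.03 m).
It also fails if it takes over 72 s, if anything falls off the work surface, if the arm or the gripper's body presses on something with over 40 N, if the wrist force passes 120 N, or if a joint passes its speed limit or range.

## Working session

There is one attempt and no reset: what is moved stays moved. The work goes in short steps, Python scripts to look and compute and a shell command to move; the robot and the scene stay as the last step left them, time stands still between calls to the robot, and variables do not carry over. Pictures are saved under pics/ and viewed, and the job is handed in when it is done.

```bash
ls; mkdir -p pics; python3 - <<'E'
from cell import *
import cv2
s=sense();print(s)
for n in ["scene","side","wrist"]:
    f=grab_frame(n);cv2.imwrite(f"pics/{n}0.png",f["frame"]);print(n,{k:v for k,v in f.items() if k!="frame"})
E
```

```text
pics
{'time_s': 0.0, 'joints': array([-8.46020368e-02,  3.51257692e-01,  1.65238512e+00,  5.85181358e-06,
        1.13910910e+00, -8.45843876e-02]), 'joint_vel': array([ 6.14739786e-04, -6.47150563e-05,  4.08508595e-04, -9.29501046e-05,
       -1.19839312e-03, -1.26557036e-03]), 'joint_efforts': array([ 1.41757551e-03, -4.97321892e+01, -2.85254824e+01,  6.99741254e-02,
        2.57699919e-02, -1.73020858e-04]), 'ee_pos': array([5.49692596e+02, 5.19036013e-02, 2.37104480e+02]), 'tool_rot': array([-5.16211813e-05,  9.99999832e-01, -1.00503093e-05, -5.77328118e-04]), 'wrist_force': array([ 0.24047393,  0.55327588, -0.56099605]), 'ft_torque': array([ 0.05670536,  0.02476263, -0.00310767]), 'finger_gap': 1.0002500992981653}
scene {'camera_matrix': array([[475.59856049,   0.        , 323.48562521],
       [  0.        , 475.59856049, 238.15753762],
       [  0.        ,   0.        ,   1.        ]]), 'k1': -0.032623127001267155, 'R': array([[ 0.48819953,  0.87266624,  0.01071691],
       [ 0.7332142 , -0.40346319, -0.54737043],
       [-0.47334782,  0.27508378, -0.83682182]]), 't': array([
[... 330 characters left out ...]
53162009, -0.79532555],
       [ 0.38549275,  0.69566042, -0.60617813]]), 't': array([-477.00525755,  294.48993838, 1101.33257175])}
wrist {'camera_matrix': array([[367.6357301 ,   0.        , 316.36678658],
       [  0.        , 367.6357301 , 242.24914829],
       [  0.        ,   0.        ,   1.        ]]), 'k1': 0.01998468990230878, 'tool_from_camera': array([[ 9.99999285e-01, -3.19776331e-04,  1.15258964e-03,
        -4.07875130e-01],
       [-3.85925697e-05,  9.54473994e-01,  2.98294138e-01,
        -8.36595377e+01],
       [-1.19550424e-03, -2.98293969e-01,  9.54473299e-01,
        -1.46270048e+02],
       [ 0.00000000e+00,  0.00000000e+00,  0.00000000e+00,
         1.00000000e+00]])}
```

View pics/scene0.png

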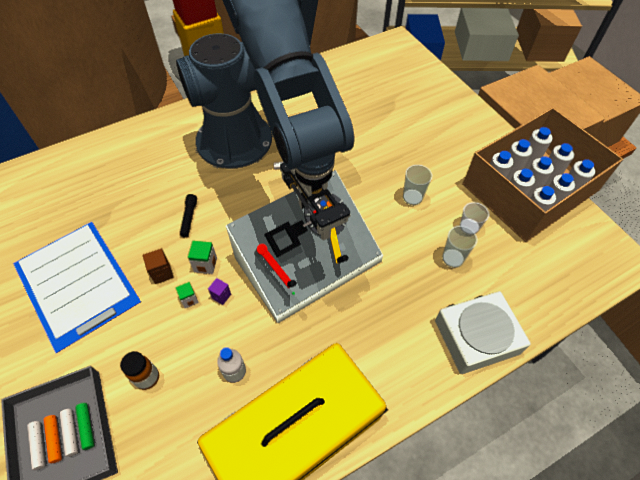

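View pics/side0.png

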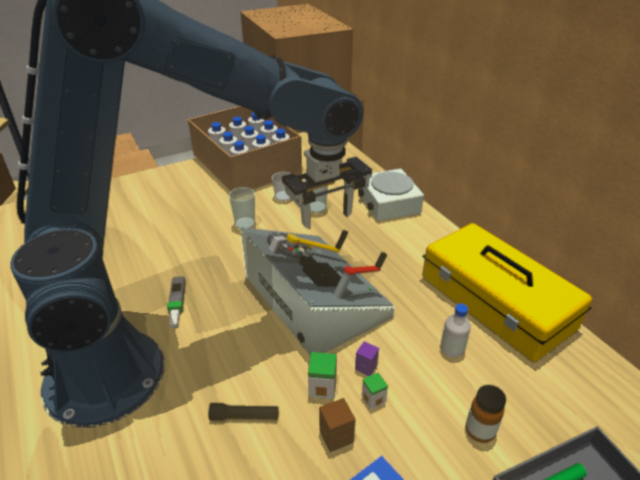

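View pics/wrist0.png

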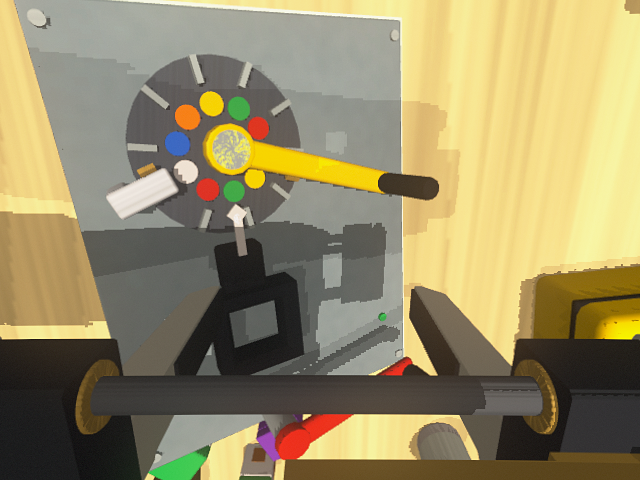

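Candidates for the cell: scene view has the large green-top block (202,256), the small green-top block (186,295), the brown block (157,266) and the purple block (219,291). By the description it is the small green-top block, seen at (374,390) in the side view. Next I'll check close crops.

```bash
python3 - <<'E'
import cv2
a=cv2.imread('pics/scene0.png');b=cv2.imread('pics/side0.png')
cv2.imwrite('pics/c1.png',cv2.resize(a[160:330,130:390],None,fx=3,fy=3,interpolation=cv2.INTER_CUBIC))
cv2.imwrite('pics/c2.png',cv2.resize(b[220:420,230:430],None,fx=3,fy=3,interpolation=cv2.INTER_CUBIC))
E
```

```text
(no output)
```

View pics/c1.png

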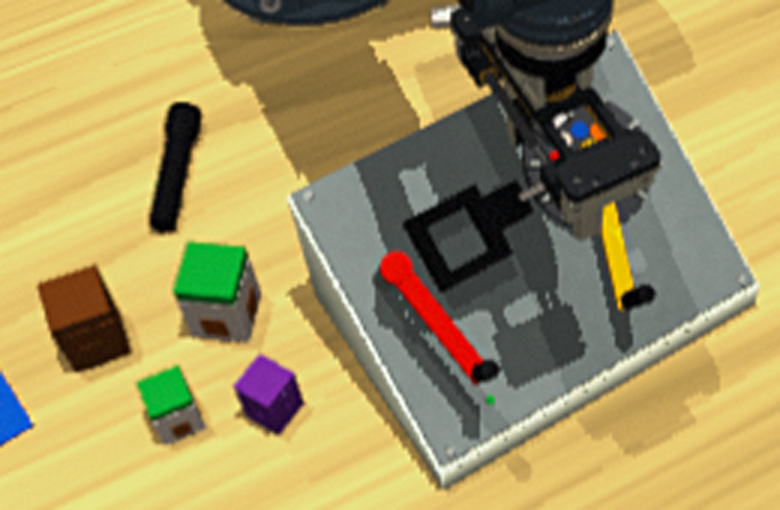

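View pics/c2.png

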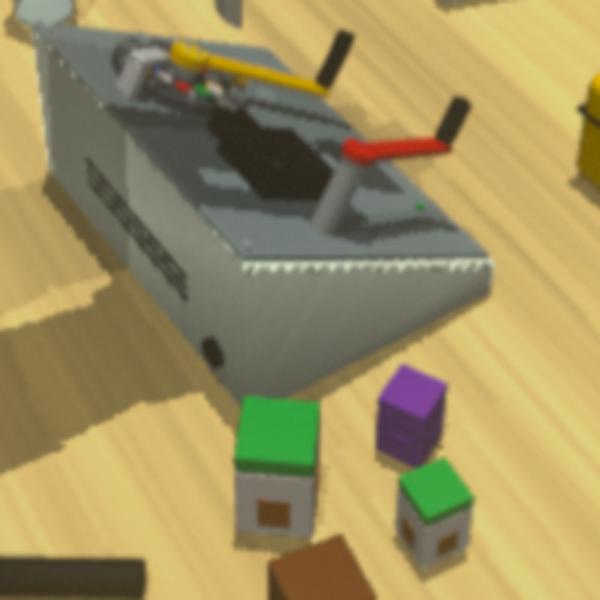

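The close crops confirm that the small green-top block at scene (186,295) and side (374,390) is the smaller of the green pair. Now I'll fit the console pose and the feature points.

```bash
cat > h.py <<'E'
import numpy as np, cv2
from scipy.optimize import least_squares
from scipy.spatial.transform import Rotation as Ro
class Cam:
    def __init__(s,f,state=None):
        s.K=f["camera_matrix"];s.k=f["k1"]
        if "R" in f: s.R=np.array(f["R"]);s.t=np.array(f["t"])
        else:
            q=state["tool_rot"];T=np.eye(4);T[:3,:3]=Ro.from_quat([q[1],q[2],q[3],q[0]]).as_matrix();T[:3,3]=state["ee_pos"]
            W=np.linalg.inv(T@f["tool_from_camera"]);s.R=W[:3,:3];s.t=W[:3,3]
    def proj(s,X):
        c=np.atleast_2d(X)@s.R.T+s.t;u=c[:,:2]/c[:,2:];r=(u**2).sum(1,keepdims=True)
        u=u*(1+s.k*r);return u*[s.K[0,0],s.K[1,1]]+s.K[:2,2]
    def ray(s,p):
        d=(np.array(p,float)-s.K[:2,2])/[s.K[0,0],s.K[1,1]];u=d.copy()
        for _ in range(20):u=d/(1+s.k*(u@u))
        v=s.R.T@np.array([u[0],u[1],1]);return -s.R.T@s.t,v/np.linalg.norm(v)
    def atz(s,p,z):
        o,v=s.ray(p);return o+v*(z-o[2])/v[2]
    def plane(s,p,n,d0):
        o,v=s.ray(p);return o+v*((d0-o)@n)/(v@n)
def tri(obs):
    x0=np.array([500,0,80.])
    r=least_squares(lambda X:np.concatenate([c.proj(X)[0]-p for c,p in obs]),x0)
    return r.x,np.abs(r.fun).max()
def consoleR(yaw): # console x towards robot
    return Ro.from_euler('z',yaw).as_matrix()
a=np.radians(28)
DECK=np.array([[np.cos(a),0,-np.sin(a)],[0,1,0],[np.sin(a),0,np.cos(a)]]).T # columns x,y,z of deck in console
def save(names,tag):
    from cell import sense,grab_frame
    import pickle
    for n in names:
        st=sense();f=grab_frame(n);cv2.imwrite(f"pics/{n}{tag}.png",f["frame"]);pickle.dump((f,st),open(f"pics/{n}{tag}.pkl","wb"))
def load(n,tag):
    import pickle
    f,st=pickle.load(open(f"pics/{n}{tag}.pkl","rb"));return Cam(f,st)
E
python3 - <<'E'
from h import *
save(["scene","side","wrist"],"1")
S,D,W=load("scene","1"),load("side","1"),load("wrist","1")
# deck z in console frame = n; DECK check
print(DECK.round(2))
P={'hr':[115,165,163],'lr':[-115,165,40],'ll':[-115,-165,40],'hl':[115,-165,163]}
obs=[(S,'hr',(226.7,226)),(S,'lr',(276.7,318)),(S,'ll',(382.3,255)),(S,'hl',(334.3,170)),(D,'hr',(311,306)),(D,'lr',(393.5,307.5)),(D,'hl',(243.3,230)),(W,'ll',(401,20))]
f=lambda p:np.concatenate([c.proj(consoleR(p[2])@np.array(P[k])+[p[0],p[1],0])[0]-q for c,k,q in obs])
r=least_squares(f,[550,0,3.14],loss='soft_l1');print(r.x,f(r.x).reshape(-1,2).round(1))
print('cell top tri')
print(tri([(S,(186,287)),(D,(375,382))]))
for q in [(177,286),(190,282.5),(195,293),(181,298)]: print(S.atz(q,58))
E
```

```text
[[ 0.88  0.    0.47]
 [ 0.    1.    0.  ]
 [-0.47  0.    0.88]]
[519.06189309  -6.73689221   3.2239162 ] [[-3.4 -1.6]
 [-1.6 -0.8]
 [-0.7 -1.4]
 [-0.3 -1.7]
 [ 1.9  2. ]
 [ 2.1 -0.7]
 [-3.3 -2.4]
 [ 1.4 -0.5]]
cell top tri
(array([ 476.72042119, -326.75305776,   57.74885835]), np.float64(1.4614548513320642))
[ 460.46837871 -342.27307463   58.        ]
[ 466.83573091 -310.14199988   58.        ]
[ 500.63727558 -309.68206872   58.        ]
[ 496.91728612 -344.97973507   58.        ]
```

```bash
sed -i 's/DECK=.*/DECK=np.array([[np.cos(a),0,np.sin(a)],[0,1,0],[-np.sin(a),0,np.cos(a)]]).T/' h.py
python3 -c "
import cell;print([k for k in dir(cell) if k[0]!='_']);print(getattr(cell,'nose_length',None))"
python3 -m pendant '-3 -4 4 0 0;-3 -8 4 0 0;-3 -8 4 0 0;-3 -8 4 0 0'
python3 -c "
from h import *;save(['wrist'],'2')"
python3 -m pendant '-1 -5 0 0 0;-2 -10 0 0 0;-3 -15 0 0 0;-4 -16 0 0 0;-4 -16 0 0 0;-4 -16 0 0 0'
python3 -c "
from h import *;save(['wrist','scene','side'],'3')"
```

```text
['PlanningError', 'grab_frame', 'job_done', 'nose_length', 'sense']
19.0
time_s: 0.7
ee_pos: [519.8, -80.6, 277.7]
tool_rot: [-0.0, 1.0, -0.001, 0.0]
wrist_force: [0.8, 0.1, -0.3]
finger_gap: 1.004
time_s: 1.35
ee_pos: [480.4, -238.9, 277.2]
tool_rot: [-0.0, 1.0, 0.0, -0.0]
wrist_force: [0.3, -0.4, 0.5]
finger_gap: 0.999
```

View pics/wrist2.png

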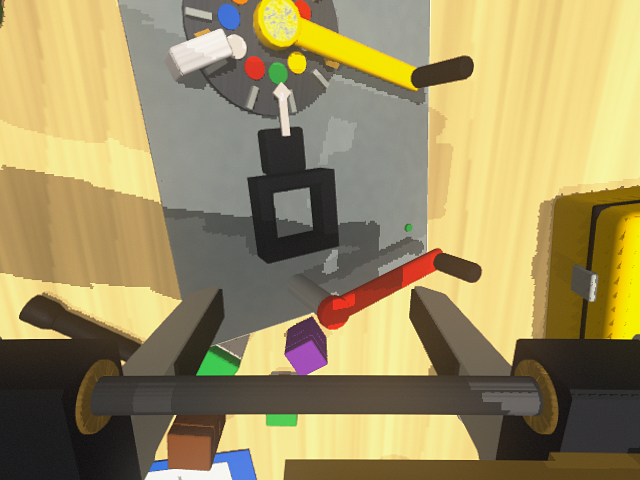

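View pics/wrist3.png

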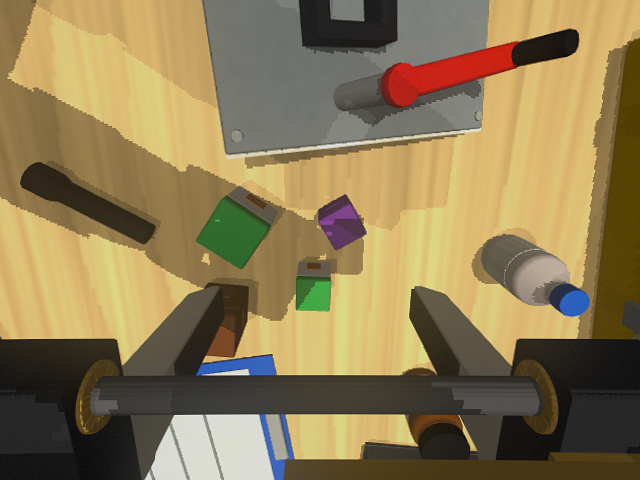

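View pics/scene3.png

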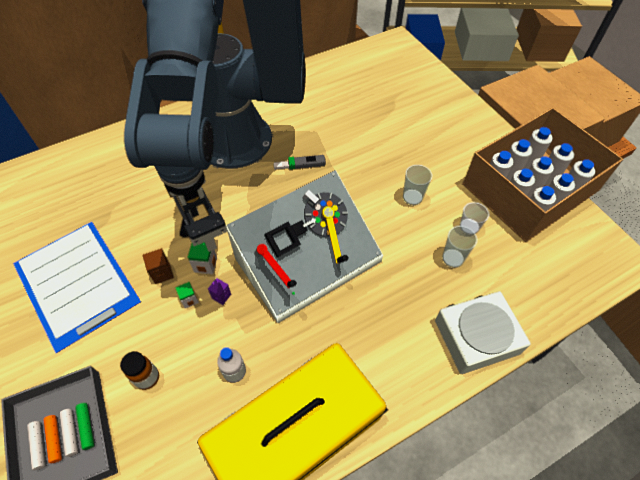

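```bash
python3 - <<'E'
import cv2
z=lambda n,r0,r1,c0,c1,k,o:cv2.imwrite(o,cv2.resize(cv2.imread(n)[r0:r1,c0:c1],None,fx=k,fy=k,interpolation=cv2.INTER_CUBIC))
z('pics/wrist3.png',170,330,180,380,4,'pics/d1.png')
z('pics/scene3.png',170,320,220,390,4.5,'pics/d2.png')
z('pics/wrist2.png',0,350,120,500,1.7,'pics/d3.png')
z('pics/side3.png',220,350,230,430,4,'pics/d4.png')
E
```

```text
(no output)
```

View pics/d1.png

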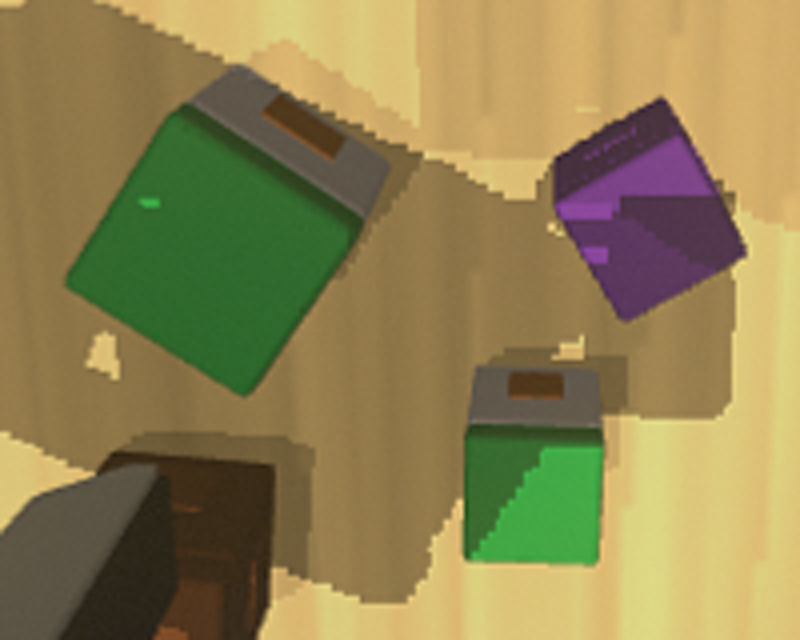

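View pics/d2.png

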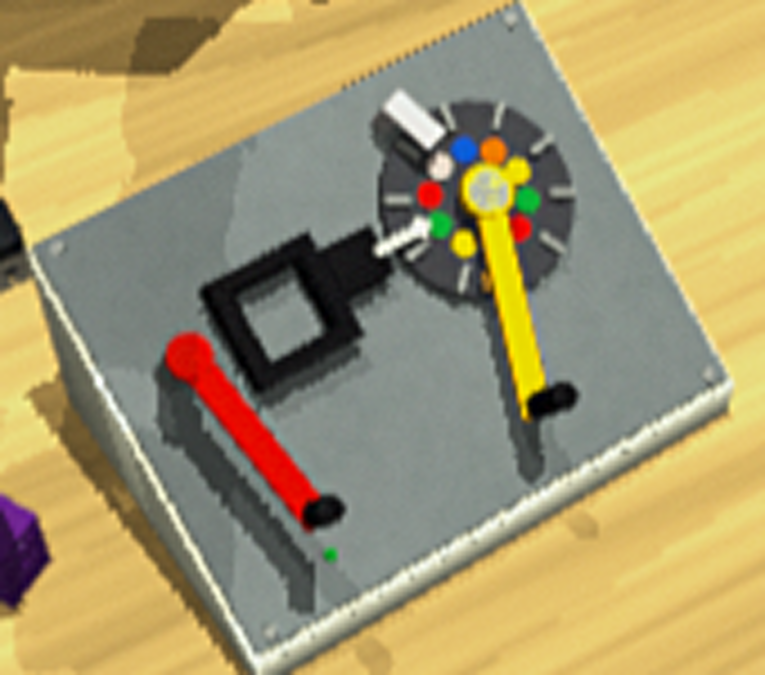

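View pics/d3.png

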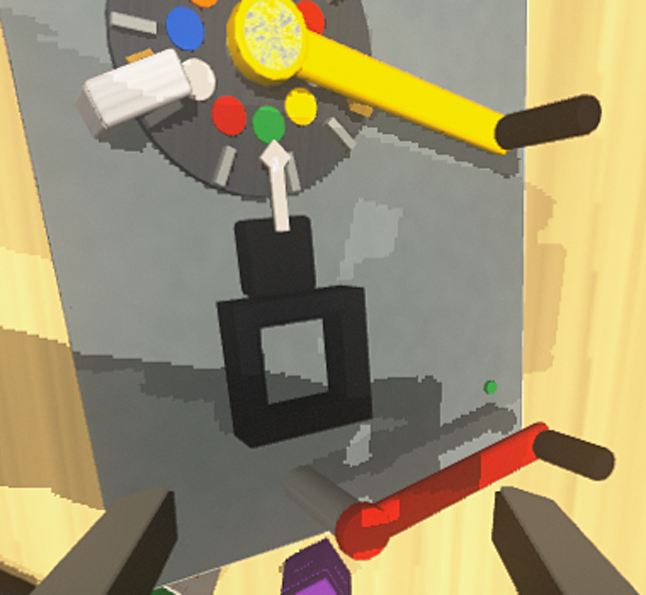

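View pics/d4.png

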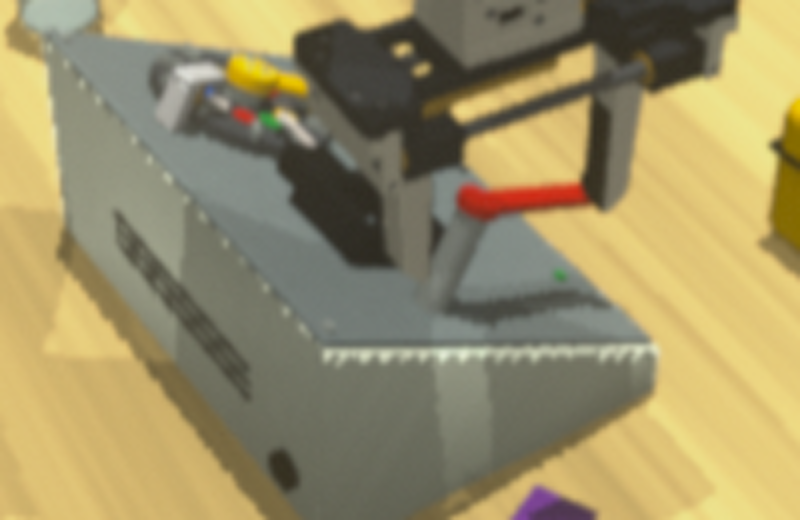

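```bash
cat > fit.py <<'E'
from h import *
S,D,W1,W2,W3,S1=load("scene","3"),load("side","1"),load("wrist","1"),load("wrist","2"),load("wrist","3"),load("scene","1")
def hole(n,seed):
    im=cv2.imread(n);v=im.max(2);m=(v>75).astype(np.uint8)
    k,l,st,ce=cv2.connectedComponentsWithStats(m,connectivity=4);i=l[seed[1],seed[0]];return ce[i],st[i]
H=[]
for n,c,s in [("pics/wrist1.png",W1,(255,322)),("pics/wrist2.png",W2,(293,210)),("pics/scene3.png",S,(282,239))]:
    r=hole(n,s);print(n,r)
    if r[1][4]<5000:H.append((c,r[0]))
d2=lambda x,y:(x/4.5+220-.4,y/4.5+170-.4); d3=lambda x,y:(x/1.7+120-.2,y/1.7-.2); c2=lambda x,y:(x/3+230-.3,y/3+220-.3)
d1=lambda x,y:(x/4+180-.4,y/4+170-.4)
def T(p): return consoleR(p[2])@DECK, np.array([p[0],p[1],101.5])
def pts(p):
    R,o=T(p);w=lambda x,y,z:R@np.array([x,y,z])+o
    L=dict(hr=w(130.2,165,0),lr=w(-130.2,165,0),ll=w(-130.2,-165,0),hl=w(130.2,-165,0))
    lx,ly,lz,la,rx,ry,rz,ra,px,py=p[3:13]
    L['lh']=w(lx,ly,lz)  # bar top at hub
    dx,dy=-np.sin(la),-np.cos(la)
    for n,h in [('lb',0),('lt',38),('lg',22)]: L[n]=w(lx+105*dx,ly+105*dy,lz+h)
    L['rh']=w(rx,ry,rz)
    t=ra-0.4;dx,dy=-np.cos(t),-np.sin(t)
    for n,h in [('rb',4-4),('rt',52),('rg',28)]: L[n]=w(rx+125*dx,ry+125*dy,rz+h)
    L['pk']=w(px,py,24)
    sq=lambda z:np.array([w(px+a*21,py+b*21,z) for a,b in [(-1,-1),(1,-1),(1,1),(-1,1)]])
    L['_m']=sq(24);L['_f']=sq(0);L['_R']=R;L['_o']=o
    return L
O=[(S,'hr',(226.7,226)),(S,'hr',d2(34,247)),(S,'ll',d2(728,387)),(S,'hl',d2(519,4)),(D,'hr',c2(243,260)),(D,'lr',c2(490,262)),(W3,'lr',(481,129)),(W3,'hr',(226,153)),(W1,'ll',(401,20)),
(S,'lh',d2(188,355)),(W2,'lh',d3(362,530)),(D,'lh',c2(363,150)),(W3,'lh',(402,84)),
(S,'lb',d2(305,518)),(S,'lt',d2(330,507)),(W2,'lt',d3(600,461)),(W2,'lb',d3(543,440)),(W3,'lt',(568,41)),(W3,'lb',(519,55)),(D,'lt',c2(459,104)),(D,'lb',c2(445,140)),
(S,'rh',d2(488,190)),(W2,'rh',d3(268,38)),(W1,'rh',(229,148)),
(S,'rt',d2(565,396)),(S,'rb',d2(536,402)),(W1,'rt',(428,188)),(W1,'rb',(386,183)),(W2,'rt',d3(590,112)),(W2,'rb',d3(508,134)),(D,'rt',c2(344,38)),(D,'rb',c2(323,86))]
def res(p):
    L=pts(p);e=[c.proj(L[k])[0]-q for c,k,q in O]
    for c,q in H:
        A,ip=cv2.intersectConvexConvex(c.proj(L['_m']).astype(np.float32),c.proj(L['_f']).astype(np.float32))
        M=cv2.moments(ip);e.append(2*(np.array([M['m10'],M['m01']])/M['m00']-q))
    return np.concatenate(e)
def fit():
    p0=[519,-7,3.22,20,130,60,1.5,30,-60,30,0.,20,60]
    p0=[519,-7,3.22,20,110,60,1.5,40,-60,30,0.,20,40]
    return least_squares(res,p0,loss='soft_l1',diff_step=1e-5)
if __name__=="__main__":
    r=fit();p=r.x;np.save('fit.npy',p);print(p.round(2))
    e=res(p).reshape(-1,2)
    for (c,k,q),x in zip(O,e):print(k,{id(S):'S',id(D):'D',id(W1):'W1',id(W2):'W2',id(W3):'W3'}[id(c)],x.round(1),end='; ')
    print(e[len(O):].round(1))
    L=pts(p)
    for k in ['lh','lg','lt','rh','rg','rt','pk']:print(k,L[k].round(1))
    print('cell')
    for q in [d1(465,428),d1(602,430),d1(599,564),d1(465,560)]:print(W3.atz(q,58).round(1))
    print(tri([(W3,d1(533,495)),(S,(186,287)),(D,(375,382))]))
    for nm,q in [('purple',[d1(556,205),d1(747,253),d1(627,320),d1(665,140)])]:
        for x in q:print(nm,W3.atz(x,45).round(1))
E
python3 fit.py
```

```text
pics/wrist1.png (array([253.52722444, 322.97675963]), array([ 230,  301,   48,   46, 1506], dtype=int32))
pics/wrist2.png (array([292.85895003, 211.00253004]), array([ 273,  187,   40,   50, 1581], dtype=int32))
pics/scene3.png (array([282.45026178, 240.55497382]), array([274, 232,  18,  18, 191], dtype=int32))
[ 5.1776e+02 -2.6000e+00  3.2200e+00  2.9340e+01  1.2790e+02  6.6990e+01
  1.4100e+00  3.5090e+01 -7.4410e+01  2.9800e+01  1.0000e-01  2.9940e+01
  5.9730e+01]
hr S [-2.  -2.8]; hr S [-2.5 -1.3]; ll S [ 1.3 -2.9]; hl S [ 0.3 -2.9]; hr D [0.4 0.7]; lr D [ 1.1 -1.1]; lr W3 [2.  0.9]; hr W3 [-1.9  6. ]; ll W1 [ 0.8 -6.1]; lh S [ 0.4 -0.1]; lh W2 [ 1.9 -0.1]; lh D [-1.6  1.4]; lh W3 [-0.1  0.1]; lb S [ 2.1 -1.3]; lt S [-0.1  0.1]; lt W2 [1.  0.9]; lb W2 [-2.5  0.1]; lt W3 [1.6 0.2]; lb W3 [-5.4 -0.7]; lt D [0.6 0.4]; lb D [-1.8  2.3]; rh S [-0.5 -0.5]; rh W2 [ 1.1 -1.1]; rh W1 [0.5 1.5]; rt S [-0.2 -0.9]; rb S [-0.2  0.2]; rt W1 [2.8 0.5]; rb W1 [-3.1 -1.1]; rt W2 [-0.3  0.5]; rb W2 [-3.1 -0.8]; rt D [ 0.5 -0.7]; rb D [-0.8  1. ]; [[ 0.   0.2]
 [ 0.5 -0.3]
 [-0.8 -4.1]]
lh [ 533.5 -129.7  174.4]
lg [ 633.6 -104.4  145.2]
lt [ 641.1 -103.8  159.3]
rh [494.9  70.2 144.3]
rg [616.1  43.  112.9]
rt [627.3  43.9 134.1]
pk [507.4 -63.3 136.7]
cell
[ 458.4 -307.8   58. ]
[ 495.1 -308.4   58. ]
[ 494.7 -348.3   58. ]
[ 457.8 -347.1   58. ]
(array([ 476.58828913, -327.1828413 ,   58.37321691]), np.float64(1.3794200979727407))
purple [ 482.7 -249.5   45. ]
purple [ 533.8 -262.7   45. ]
purple [ 502.1 -281.6   45. ]
purple [ 511.1 -232.1   45. ]
```

The wrist crop shows the small green top at wrist3 (313,293), about 38 mm square, its top at z≈58 and centre at (476.6,-328), so the target is confirmed. I'll go over it and turn the jaws so they open along y.

```bash
python3 -m pendant '-0.1 -2 0 -1 0.3;-0.2 -5 0 -2 0.3;-0.34 -8.8 0 -3 0.3;-0.34 -8.8 -2 -4 0.3;-0.34 -8.8 -4 -5 0.3;-0.34 -8.8 -6 -6 0.3;-0.34 -8.8 -8 -7 0.3;-0.34 -8.8 -9 -8 0.3'
python3 -m pendant '0 0 -1 -1 0.3;0 0 -3 -2 0.3;0 0 -3 -3 0.3;0 0 -3 -3.36 0.3;0 0 -3 -3.36 0.3'
python3 -c "
from h import *;save(['wrist','scene','side'],'4')
from cell import sense;print(sense())"
```

```text
time_s: 2.3
ee_pos: [476.8, -326.6, 185.9]
tool_rot: [-0.0, 0.847, -0.532, -0.001]
wrist_force: [0.4, 0.2, 1.3]
finger_gap: 0.7
time_s: 2.8
ee_pos: [477.2, -327.1, 157.5]
tool_rot: [0.0, -0.702, 0.712, 0.0]
wrist_force: [0.3, 0.4, -0.3]
finger_gap: 0.701
{'time_s': 2.95, 'joints': array([-6.82238012e-01,  4.93543528e-01,  1.65024351e+00, -4.80588911e-06,
        9.97614532e-01,  9.01469486e-01]), 'joint_vel': array([-0.00581168, -0.00286661,  0.00039176,  0.00071387,  0.00105928,
        0.00336094]), 'joint_efforts': array([ 1.07413426e-01, -5.51027763e+01, -2.59842503e+01,  5.40518411e-02,
       -5.26229187e-02,  2.75984604e-02]), 'ee_pos': array([ 476.94667425, -327.54827569,  157.73673618]), 'tool_rot': array([ 8.44483687e-06, -7.02528214e-01,  7.11655885e-01, -9.51876574e-05]), 'wrist_force': array([0.49130845, 0.15147208, 0.30670642]), 'ft_torque': array([0.01909756, 0.10109015, 0.00342126]), 'finger_gap': 0.701786699756153}
```

View pics/wrist4.png

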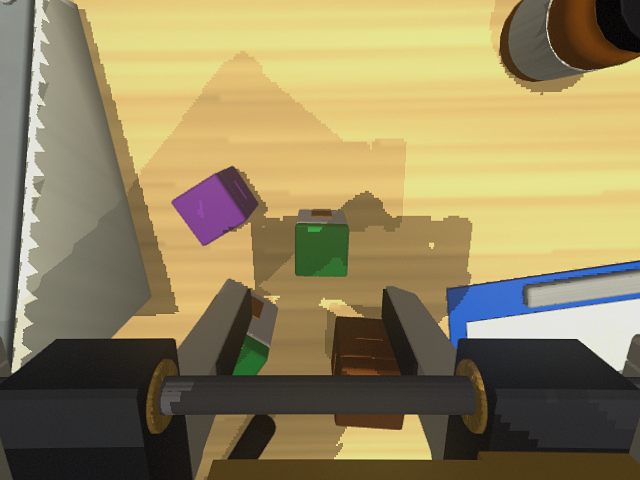

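View pics/side4.png

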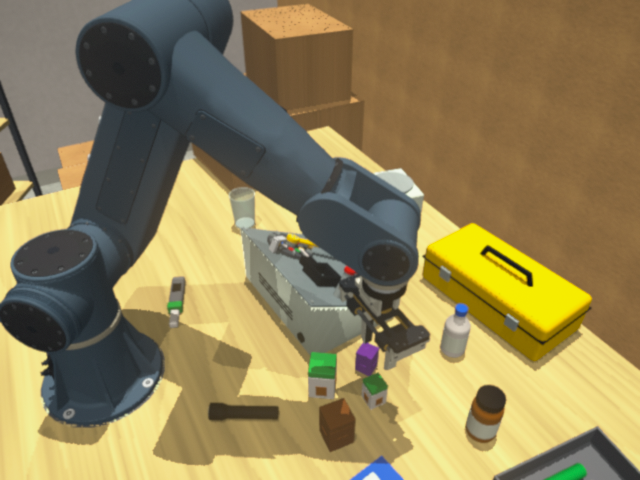

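```bash
python3 - <<'E'
from h import *
W=load("wrist","4");W3=load("wrist","3")
for q in [(295,225),(349,224),(348,276),(296,276)]:print(W.atz(q,58).round(1))
d1=lambda x,y:(x/4+180-.4,y/4+170-.4)
for z in (58,75):
  for q in [(180,105),(362,218),(245,395),(68,285)]:print('big',z,W3.atz(d1(*q),z).round(1))
print('purple',[W.atz(q,40).round() for q in [(172,203),(232,166),(258,205),(206,245)]])
print('brown',[W3.atz(d1(*q),55).round() for q in [(275,465)]],[W.atz(q,50).round() for q in [(335,317),(388,317)]])
E
```

```text
[ 496.5 -312.4   58. ]
[ 496.7 -349.7   58. ]
[ 458.  -349.4   58. ]
[ 458.6 -311.9   58. ]
big 58 [ 388.5 -220.7   58. ]
big 58 [ 432.9 -249.8   58. ]
big 58 [ 400.  -298.4   58. ]
big 58 [ 356.  -267.8   58. ]
big 75 [ 392.8 -217.6   75. ]
big 75 [ 435.1 -245.4   75. ]
big 75 [ 403.7 -291.7   75. ]
big 75 [ 361.8 -262.5   75. ]
purple [array([ 510., -223.,   40.]), array([ 535., -268.,   40.]), array([ 507., -285.,   40.]), array([ 477., -244.,   40.])]
brown [array([ 406., -320.,   55.])] [array([ 421., -340.,   50.]), array([ 420., -381.,   50.])]
```

```bash
python3 -m pendant '0 -0.2 -4 0 0.3;0 -0.2 -8 0 0.3;0 -0.2 -10.8 0 0.3;0 -0.2 -10.8 0 0.3;0 -0.2 -10.8 0 1;0 -0.2 -10.8 0 1;0 -0.2 -10.8 0 1;0 -0.2 -10.8 0 1' 12
python3 -m pendant '0 0 2 0 1;0 0 6 0 1;0 0 11 0 1;0 0 16 0 1;0 0 18 0 1;0 0 18 0.67 1;0 0 18 0.67 1'
python3 -c "
from h import *;save(['wrist','scene'],'5')
from cell import sense;print(sense())"
```

```text
time_s: 3.75
ee_pos: [477.1, -330.3, 50.8]
tool_rot: [0.0, -0.702, 0.712, -0.001]
wrist_force: [0.8, 0.5, 5.1]
finger_gap: 0.407
time_s: 4.45
ee_pos: [476.6, -330.0, 230.7]
tool_rot: [-0.0, 0.735, -0.678, 0.001]
wrist_force: [0.6, -0.7, -1.0]
finger_gap: 0.412
{'time_s': 4.55, 'joints': array([-6.85876411e-01,  4.12466364e-01,  1.58227674e+00, -5.30694816e-06,
        1.14752059e+00,  8.08999555e-01]), 'joint_vel': array([-0.00015511,  0.00845428,  0.00154136,  0.00051973,  0.0005614 ,
        0.00354318]), 'joint_efforts': array([ 2.44481029e-02, -5.50469148e+01, -2.95650244e+01,  5.95627888e-02,
       -3.72552022e-02, -2.00252943e-01]), 'ee_pos': array([ 476.33402885, -329.758231  ,  229.38481816]), 'tool_rot': array([ 2.30562991e-05,  7.33433536e-01, -6.79761087e-01, -3.34733200e-04]), 'wrist_force': array([-0.70262403, -0.07903393, -1.60905151]), 'ft_torque': array([ 0.0256946 ,  0.09939404, -0.0286277 ]), 'finger_gap': 0.41021044404348145}
```

View pics/wrist5.png

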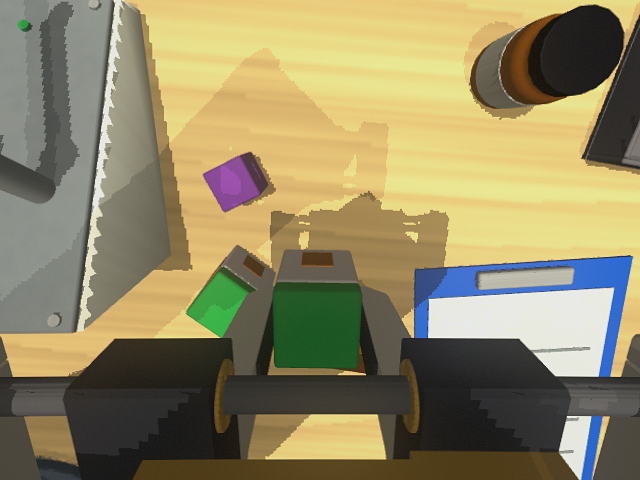

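```bash
python3 - <<'E'
from fit import *
p=np.load('fit.npy');L=pts(p);R=L['_R'];o=L['_o']
w=lambda x,y,z:(R@np.array([x,y,z])+o)
px,py=p[11],p[12]
f=-R@np.array([np.cos(a),0,-np.sin(a)]) # horizontal fwd
print('fwd',f.round(3),'n',R[:,2].round(3),'upslope',R[:,0].round(3))
for ux in (112,115): 
    U=w(ux,py,0);P=U+f*19+np.array([0,0,50]);Pe=w(ux-19,py,50)
    print('U',U.round(1),'P0',P.round(1),'Pend',Pe.round(1))
print('pocket mouth',w(px,py,24).round(1),'P seated',w(px,py,50).round(1),'P above mouth by 6',w(px,py,24+50+6).round(1), 'by20',w(px,py,94).round(1))
E
```

```text
pics/wrist1.png (array([253.52722444, 322.97675963]), array([ 230,  301,   48,   46, 1506], dtype=int32))
pics/wrist2.png (array([292.85895003, 211.00253004]), array([ 273,  187,   40,   50, 1581], dtype=int32))
pics/scene3.png (array([282.45026178, 240.55497382]), array([274, 232,  18,  18, 191], dtype=int32))
fwd [0.997 0.08  0.   ] n [0.468 0.037 0.883] upslope [-0.88  -0.07   0.469]
U [423.9 -70.  154.1] P0 [442.9 -68.5 204.1] Pend [464.1 -66.8 189.3]
U [421.3 -70.2 155.5] P0 [440.2 -68.7 205.5] Pend [461.4 -67.  190.7]
pocket mouth [507.4 -63.3 136.7] P seated [519.6 -62.4 159.7] P above mouth by 6 [533.6 -61.3 186.2] by20 [540.2 -60.7 198.6]
```

```bash
python3 -m pendant '-2 3 2 0 1;-3.37 8 2 0 1;-3.37 12 2 0 1;-3.37 16 2 0 1;-3.37 20 2 0 1;-3.37 24 2 0 1;-3.37 26.15 0.5 0 1;-3.37 26.15 -1 0 1'
python3 -c "
from h import *;save(['wrist','side','scene'],'6')
from cell import sense;s=sense();print(s['ee_pos'],s['wrist_force'])"
```

```text
time_s: 5.35
ee_pos: [442.6, -66.2, 219.1]
tool_rot: [-0.0, 0.734, -0.679, -0.0]
wrist_force: [-0.1, -0.3, -1.5]
finger_gap: 0.409
[442.42135589 -68.26965829 218.97757141] [ 0.07118133 -0.24481529 -0.68521256]
```

View pics/wrist6.png

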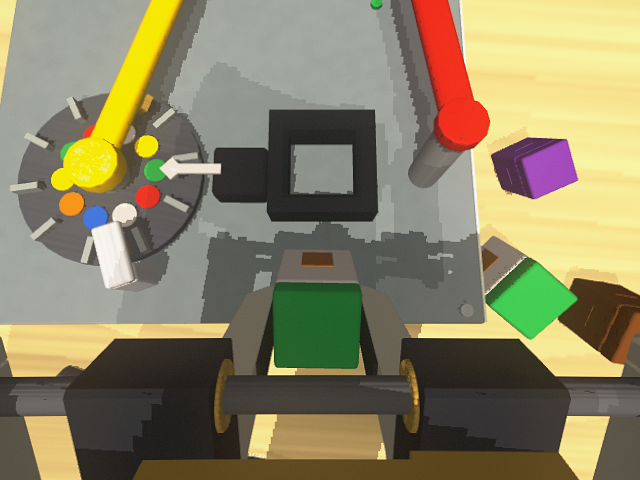

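View pics/side6.png

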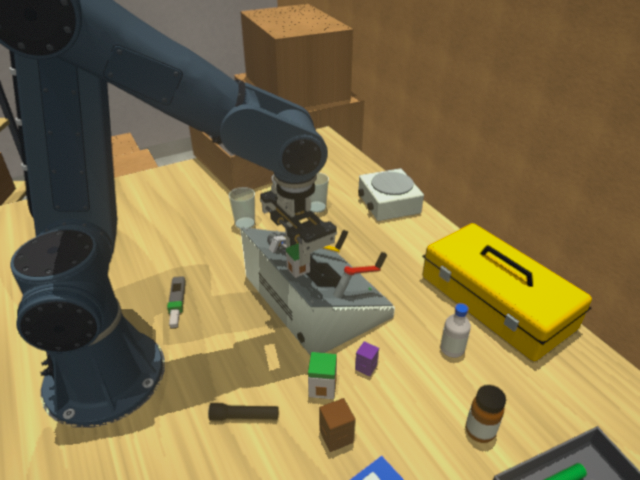

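```bash
python3 - <<'E'
import cv2
im=cv2.imread('pics/wrist6.png')[90:240,200:400]
im=cv2.convertScaleAbs(im,alpha=2.2,beta=10)
cv2.imwrite('pics/e1.png',cv2.resize(im,None,fx=4,fy=4,interpolation=cv2.INTER_CUBIC))
from fit import *
p=np.load('fit.npy');L=pts(p);W=load('wrist','6')
for z in (24,0):
  R=L['_R'];o=L['_o'];w=lambda x,y,zz:(R@np.array([x,y,zz])+o)
  for h in (21,33):print(z,h,[(((W.proj(w(p[11]+i*h,p[12]+j*h,z))[0]-[200,90]+.5)*4).round()).tolist() for i,j in [(-1,-1),(1,-1),(1,1),(-1,1)]])
print(W.proj(L['rh'])[0],W.proj(L['lh'])[0],[W.proj(L[k])[0].round() for k in('hr','hl')])
E
```

```text
pics/wrist1.png (array([253.52722444, 322.97675963]), array([ 230,  301,   48,   46, 1506], dtype=int32))
pics/wrist2.png (array([292.85895003, 211.00253004]), array([ 273,  187,   40,   50, 1581], dtype=int32))
pics/scene3.png (array([282.45026178, 240.55497382]), array([274, 232,  18,  18, 191], dtype=int32))
24 21 [[348.0, 151.0], [344.0, 411.0], [625.0, 411.0], [619.0, 150.0]]
24 33 [[272.0, 79.0], [261.0, 489.0], [708.0, 489.0], [695.0, 79.0]]
0 21 [[359.0, 220.0], [356.0, 458.0], [610.0, 457.0], [605.0, 220.0]]
0 33 [[290.0, 155.0], [282.0, 528.0], [684.0, 528.0], [674.0, 155.0]]
[ 91.58597973 163.07759272] [460.13531236 121.86118611] [array([491., 327.]), array([-48., 329.])]
```

View pics/e1.png

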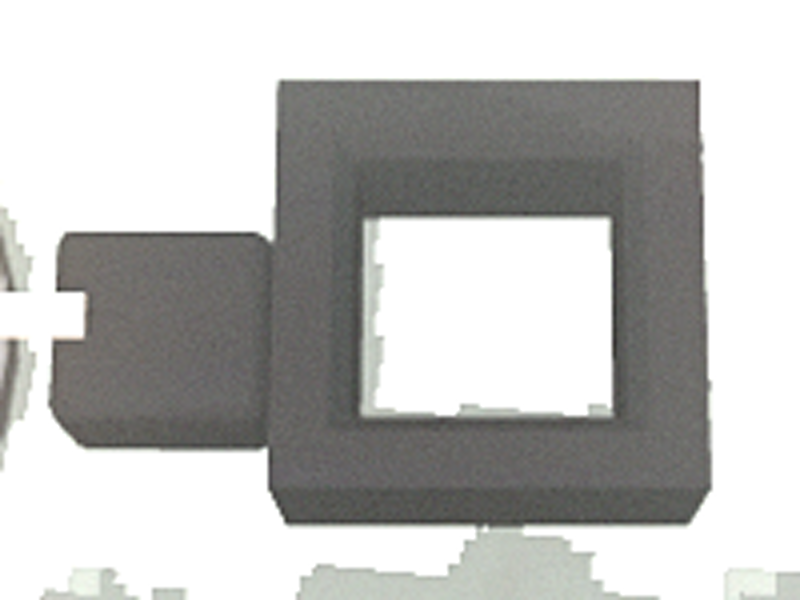

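```bash
python3 - <<'E'
from h import *
W=load('wrist','6')
t=np.array([442.4,-68.3,219.0])
print(W.proj(t+[0,0,8]))
u=np.array([.997,.08,0]);v=np.array([-.08,.997,0])
print([W.proj(t+[0,0,8]+19*i*u+19*j*v)[0].round() for i,j in[(1,1),(1,-1),(-1,-1),(-1,1)]])
E
```

```text
[[321.80087402 332.71688542]]
[array([276., 292.]), array([368., 292.]), array([365., 371.]), array([279., 371.])]
```

```bash
python3 - <<'E'
import cv2
im=cv2.imread('pics/wrist6.png')[240:390,220:420]
im=cv2.convertScaleAbs(im,alpha=1.6,beta=10)
cv2.imwrite('pics/e2.png',cv2.resize(im,None,fx=4,fy=4,interpolation=cv2.INTER_CUBIC))
E
```

```text
(no output)
```

View pics/e2.png

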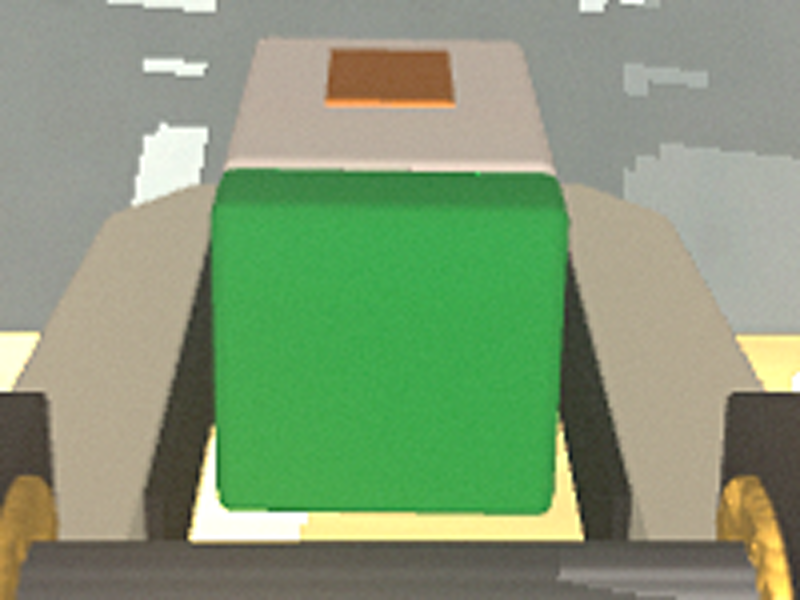

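Wrist6 shows the held cell's top centred at (317,330), the pocket at (324,165) and blue at (95,217). Because the tool only turns about z, I'll tilt the cell to the slope in the jaws, by pressing and dragging it on the bare deck above the pocket with a light grip.

```bash
python3 -m pendant '0 0 -0.6 0 1;0 0 -1.0 0 1;0 0 -1.3 0 1;0 0 -1.3 0 1' 6
python3 -m pendant '0 0 -0.2 0 1;0 0 -0.2 0 1'; python3 -m pendant '0 0 -0.2 0 1;0 0 -0.2 0 1'
```

```text
time_s: 5.9
ee_pos: [442.8, -68.7, 206.4]
tool_rot: [0.0, 0.734, -0.679, -0.0]
wrist_force: [-0.1, 0.7, -1.1]
finger_gap: 0.413
time_s: 6.1
ee_pos: [443.5, -68.6, 205.1]
tool_rot: [-0.001, 0.734, -0.679, 0.001]
wrist_force: [1.0, 0.3, 2.3]
finger_gap: 0.407
time_s: 6.3
ee_pos: [444.0, -68.5, 203.4]
tool_rot: [-0.001, 0.734, -0.679, 0.001]
wrist_force: [2.6, 1.6, 4.9]
finger_gap: 0.405
```

```bash
python3 -m pendant '0.35 0.03 -0.1 0 1;0.7 0.06 -0.3 0 1;1.05 0.08 -0.55 0 1;1.4 0.1 -0.8 0 1;1.75 0.12 -1.05 0 1;2.1 0.15 -1.3 0 1;2.1 0.15 -1.3 0 1'
python3 -c "
from h import *;save(['wrist','side'],'7')
from cell import sense;s=sense();print(s['ee_pos'],s['wrist_force'])
z=lambda n,r0,r1,c0,c1,k,o:cv2.imwrite(o,cv2.resize(cv2.imread(n)[r0:r1,c0:c1],None,fx=k,fy=k,interpolation=cv2.INTER_CUBIC))
z('pics/side7.png',200,330,230,400,4,'pics/f1.png')"
```

```text
time_s: 7.0
ee_pos: [464.1, -66.9, 189.1]
tool_rot: [0.0, 0.734, -0.679, -0.0]
wrist_force: [1.4, 0.1, -1.2]
finger_gap: 0.408
[463.76820781 -66.92311371 189.34970284] [-0.25369074 -0.37577018 -1.51339112]
```

View pics/wrist7.png

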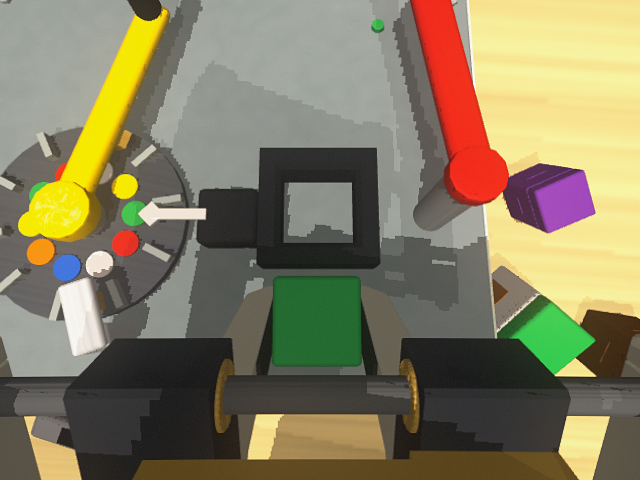

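View pics/f1.png

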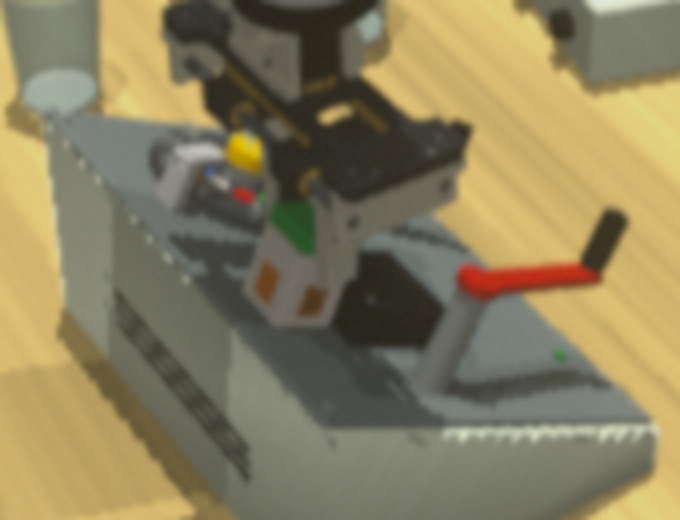

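```bash
python3 -m pendant '0 0 -0.15 0 1;0 0 -0.15 0 1';python3 -m pendant '0 0 -0.15 0 1;0 0 -0.15 0 1'
python3 -c "
from h import *;save(['wrist'],'8')
im=cv2.convertScaleAbs(cv2.imread('pics/wrist8.png')[240:390,220:420],alpha=1.8,beta=10)
cv2.imwrite('pics/f2.png',cv2.resize(im,None,fx=4,fy=4,interpolation=cv2.INTER_CUBIC))"
```

```text
time_s: 7.3
ee_pos: [464.2, -67.0, 188.3]
tool_rot: [-0.0, 0.734, -0.679, 0.0]
wrist_force: [1.9, 0.3, -0.0]
finger_gap: 0.406
time_s: 7.5
ee_pos: [464.5, -66.9, 187.0]
tool_rot: [-0.001, 0.734, -0.679, 0.001]
wrist_force: [4.4, 2.6, 3.6]
finger_gap: 0.407
```

View pics/f2.png

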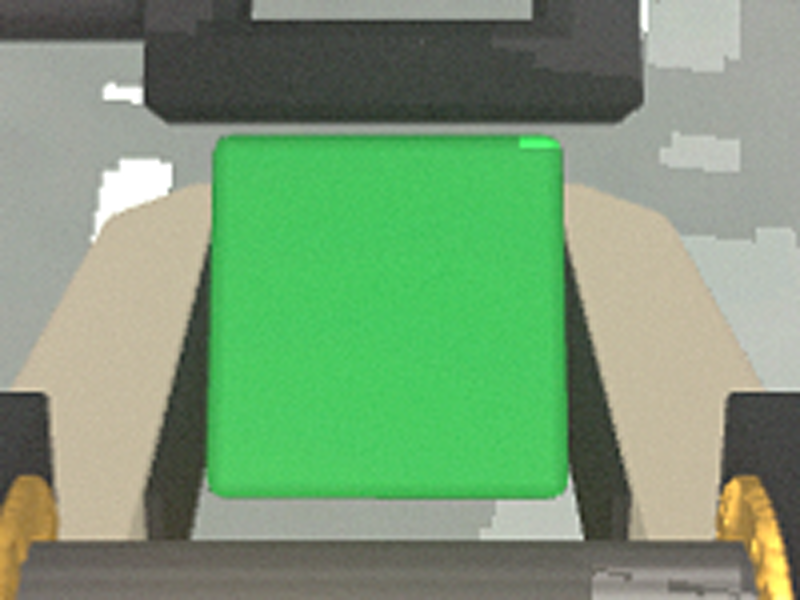

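```bash
python3 -m pendant '0.9 0 1.7 0 1;1.9 0.1 3.5 0 1;3.7 0.2 2.6 0 1;5.6 0.3 1.6 0 1;7.2 0.35 0.9 0 1;7.2 0.35 0.9 0 1;7.2 0.35 0.9 0 1' 14
python3 -c "
from h import *;save(['wrist','side'],'9')
from cell import sense;s=sense();print(s['ee_pos'],s['wrist_force'])
z=lambda n,r0,r1,c0,c1,k,o:cv2.imwrite(o,cv2.resize(cv2.imread(n)[r0:r1,c0:c1],None,fx=k,fy=k,interpolation=cv2.INTER_CUBIC))
z('pics/side9.png',200,330,230,400,4,'pics/f3.png')
im=cv2.convertScaleAbs(cv2.imread('pics/wrist9.png'),alpha=1.8,beta=10);cv2.imwrite('pics/f4.png',im)"
```

```text
time_s: 8.25
ee_pos: [534.9, -63.5, 195.1]
tool_rot: [0.001, 0.734, -0.679, -0.001]
wrist_force: [0.1, -0.9, -0.9]
finger_gap: 0.408
[535.07026079 -63.51625907 195.74694226] [ 0.06409088  0.40072782 -1.37530354]
```

View pics/f4.png

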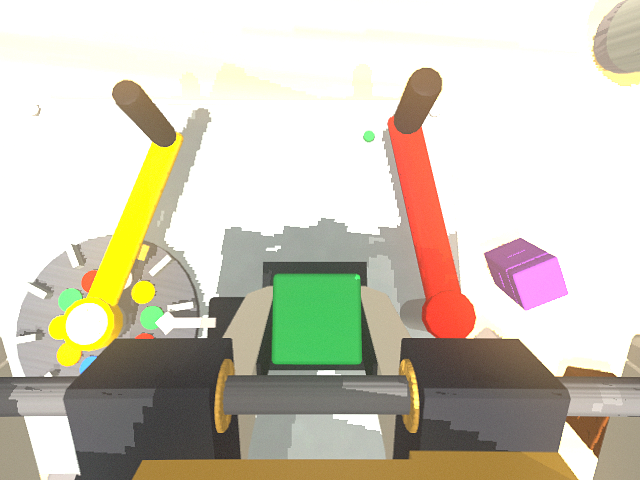

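View pics/f3.png

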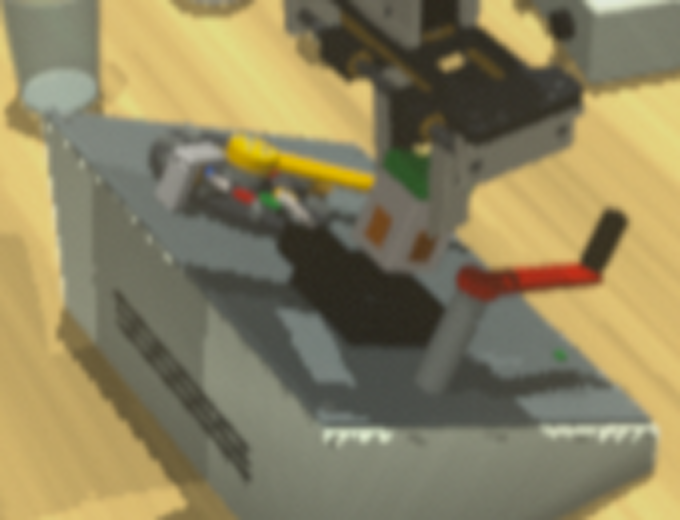

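```bash
python3 - <<'E'
import cv2
im=cv2.imread('pics/wrist9.png')[240:390,220:420]
im=cv2.convertScaleAbs(im,alpha=2.5,beta=10)
cv2.imwrite('pics/f5.png',cv2.resize(im,None,fx=4,fy=4,interpolation=cv2.INTER_CUBIC))
E
```

```text
(no output)
```

View pics/f5.png

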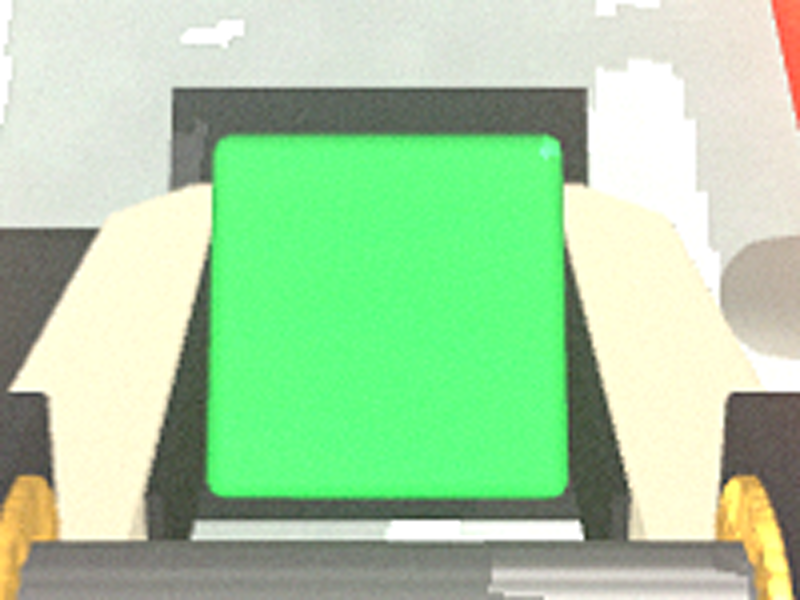

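Wrist9 shows the tilted cell's top at (317,319), the pocket block's front edge at row 262 with its centre at column 315, and the fingers centred on the cell. The cell is about 14 mm above the mouth, and it needs to go about 1.3 mm downslope and 1.2 mm to +y. I'll lower it along the deck normal.

```bash
python3 -m pendant '0.1 0.13 -0.06 0 1;-0.13 0.11 -0.5 0 1;-0.36 0.09 -0.94 0 1;-0.36 0.09 -0.94 0 1;-0.36 0.09 -0.94 0 1' 8
python3 -m pendant '-0.23 -0.02 -0.44 0 1;-0.37 -0.03 -0.7 0 1;-0.37 -0.03 -0.7 0 1'
python3 -c "
from h import *;save(['wrist','side'],'10')
z=lambda n,r0,r1,c0,c1,k,o:cv2.imwrite(o,cv2.resize(cv2.imread(n)[r0:r1,c0:c1],None,fx=k,fy=k,interpolation=cv2.INTER_CUBIC))
z('pics/side10.png',220,310,260,380,6,'pics/g3.png')"
```

```text
time_s: 8.85
ee_pos: [532.1, -62.6, 186.1]
tool_rot: [0.0, 0.734, -0.679, -0.0]
wrist_force: [0.6, -0.1, -0.9]
finger_gap: 0.406
time_s: 9.15
ee_pos: [528.2, -62.8, 178.8]
tool_rot: [0.0, 0.734, -0.679, -0.0]
wrist_force: [-0.1, 0.1, -0.8]
finger_gap: 0.408
```

View pics/g3.png

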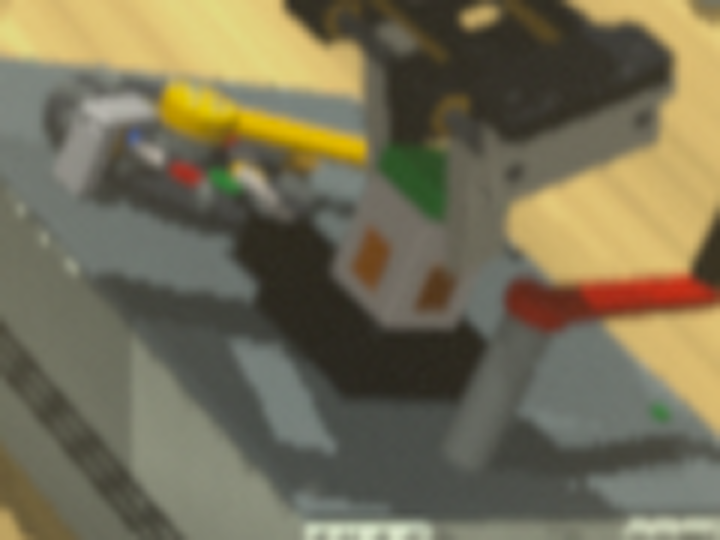

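View pics/wrist10.png

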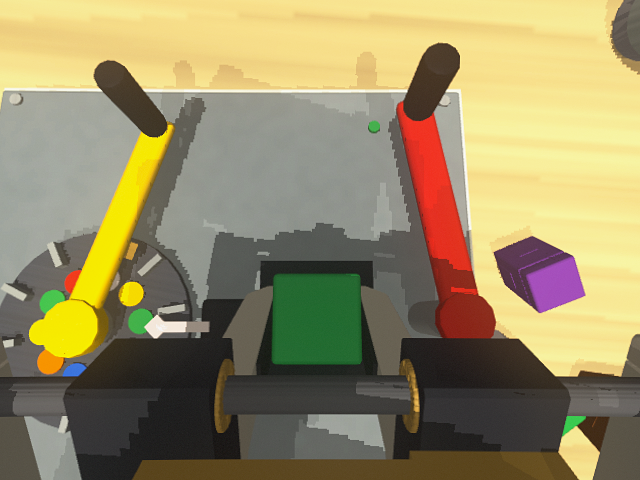

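```bash
python3 -m pendant '-0.14 -0.01 -0.27 0 1;-0.23 -0.02 -0.44 0 1;-0.23 -0.02 -0.44 0 1'
python3 -m pendant '-0.14 -0.01 -0.27 0 1;-0.23 -0.02 -0.44 0 1;-0.23 -0.02 -0.44 0 1'
python3 -c "
from h import *;save(['wrist','side'],'11')
z=lambda n,r0,r1,c0,c1,k,o:cv2.imwrite(o,cv2.resize(cv2.imread(n)[r0:r1,c0:c1],None,fx=k,fy=k,interpolation=cv2.INTER_CUBIC))
z('pics/side11.png',220,310,260,380,6,'pics/g4.png')"
```

```text
time_s: 9.55
ee_pos: [526.1, -63.0, 174.5]
tool_rot: [0.0, 0.734, -0.679, -0.0]
wrist_force: [0.1, -0.8, -0.1]
finger_gap: 0.409
time_s: 9.85
ee_pos: [523.8, -63.3, 170.1]
tool_rot: [0.0, 0.734, -0.679, -0.0]
wrist_force: [0.5, 0.1, -0.4]
finger_gap: 0.41
```

View pics/g4.png

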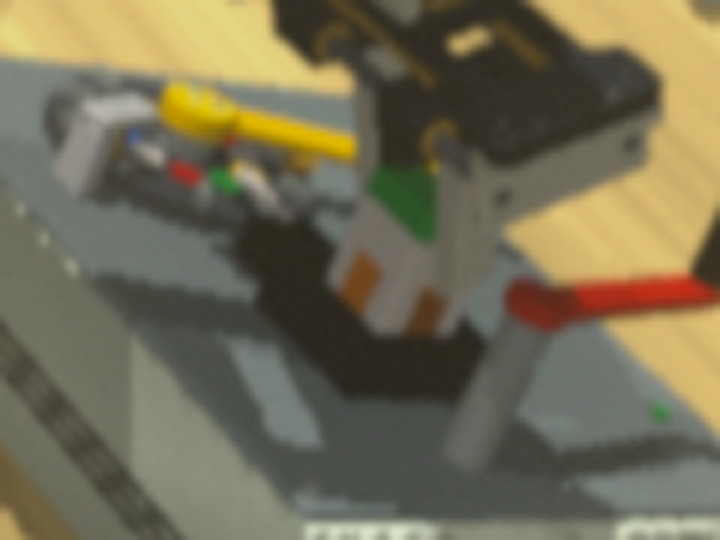

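```bash
python3 -m pendant '-0.14 -0.01 -0.27 0 1;-0.28 -0.02 -0.53 0 1;-0.37 -0.03 -0.71 0 1;-0.37 -0.03 -0.71 0 1'
python3 -m pendant '-0.09 0 -0.18 0 1;-0.14 -0.01 -0.27 0 1;-0.14 -0.01 -0.27 0 1'
python3 -m pendant '-0.09 0 -0.18 0 1;-0.09 0 -0.18 0 1'
python3 -c "
from h import *;save(['wrist','side'],'12')
z=lambda n,r0,r1,c0,c1,k,o:cv2.imwrite(o,cv2.resize(cv2.imread(n)[r0:r1,c0:c1],None,fx=k,fy=k,interpolation=cv2.INTER_CUBIC))
z('pics/side12.png',220,310,260,380,6,'pics/g5.png')"
```

```text
time_s: 10.35
ee_pos: [520.1, -63.6, 163.0]
tool_rot: [0.0, 0.734, -0.679, -0.0]
wrist_force: [-0.7, -0.5, -0.9]
finger_gap: 0.411
time_s: 10.65
ee_pos: [518.7, -63.6, 160.5]
tool_rot: [0.0, 0.734, -0.679, -0.0]
wrist_force: [-1.6, 0.7, -1.2]
finger_gap: 0.409
time_s: 10.85
ee_pos: [517.8, -63.7, 158.6]
tool_rot: [0.0, 0.734, -0.679, -0.0]
wrist_force: [-1.8, 0.4, -0.3]
finger_gap: 0.41
```

View pics/g5.png

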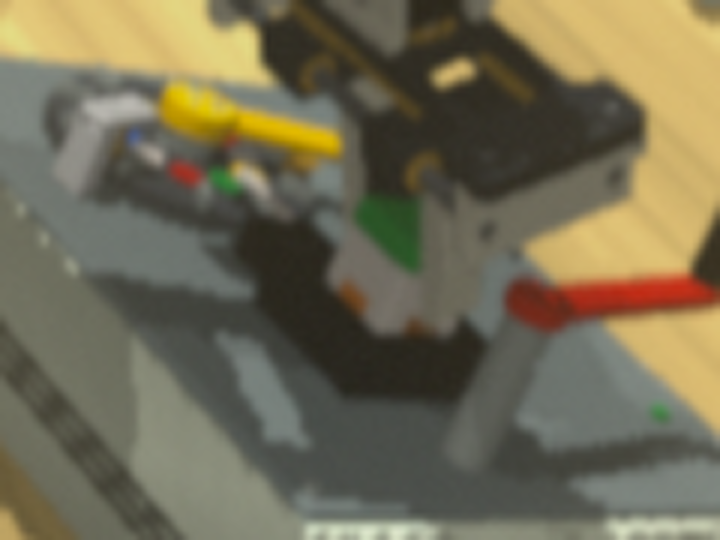

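Nearly seated. I'll keep going until it touches the floor, then release.

```bash
python3 -m pendant '-0.07 0 -0.18 0 1;-0.07 0 -0.18 0 1'
python3 -m pendant '-0.07 0 -0.18 0 1;-0.07 0 -0.18 0 1'
```

```text
time_s: 11.15
ee_pos: [518.2, -63.7, 157.6]
tool_rot: [-0.001, 0.734, -0.679, 0.001]
wrist_force: [1.1, 2.0, 4.2]
finger_gap: 0.406
time_s: 11.35
ee_pos: [518.0, -63.7, 156.3]
tool_rot: [-0.001, 0.734, -0.679, 0.002]
wrist_force: [2.5, 0.8, 7.3]
finger_gap: 0.408
```

```bash
python3 -m pendant '0 0 0 0 0.42;0 0 0 0 0.42;0 0 0 0 0.42;0 0 2 0 0.42;0 0 5 0 0.42;0 0 7 0 0.42;0 0 7 0 0.42'
python3 -c "
from h import *;save(['wrist','side'],'13')
z=lambda n,r0,r1,c0,c1,k,o:cv2.imwrite(o,cv2.resize(cv2.imread(n)[r0:r1,c0:c1],None,fx=k,fy=k,interpolation=cv2.INTER_CUBIC))
z('pics/side13.png',220,310,260,380,6,'pics/g6.png')"
```

```text
time_s: 12.05
ee_pos: [517.3, -63.9, 227.2]
tool_rot: [-0.001, 0.734, -0.679, 0.001]
wrist_force: [0.5, 0.1, -1.1]
finger_gap: 0.58
```

View pics/g6.png

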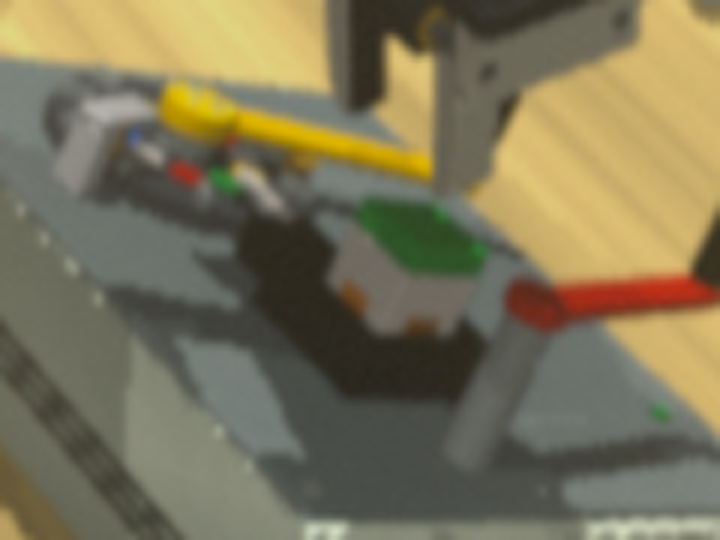

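View pics/wrist13.png

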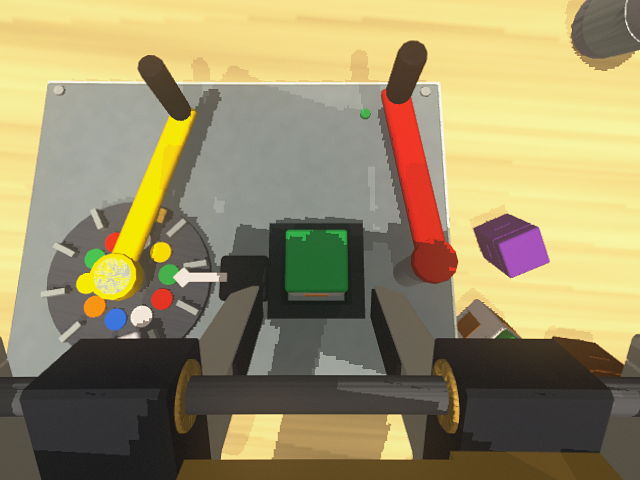

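```bash
python3 - <<'E' 2>/dev/null | grep -v pics/
from fit import *
p=np.load('fit.npy');L=pts(p);R,o=L['_R'],L['_o'];W=load('wrist','13');D3=load('side','13')
w=lambda x,y,z:R@np.array([x,y,z])+o
ims=[cv2.imread('pics/wrist13.png'),cv2.imread('pics/side13.png')]
for c,im in zip((W,D3),ims):
  for z,h,col in((58,19,(0,0,255)),(24,33,(255,255,0))):
    q=np.array([c.proj(w(p[11]+i*h,p[12]+j*h,z))[0] for i,j in[(1,1),(1,-1),(-1,-1),(-1,1)]]);print(z,q.round(1).tolist())
    cv2.polylines(im,[np.round(q*16).astype(np.int32)],True,col,1,cv2.LINE_AA,4)
a_=cv2.resize(ims[0][200:340,230:400],None,fx=3.5,fy=3.5,interpolation=cv2.INTER_CUBIC);cv2.imwrite('pics/h1.png',a_)
cv2.imwrite('pics/h2.png',cv2.resize(ims[1][230:310,280:380],None,fx=6,fy=6,interpolation=cv2.INTER_CUBIC))
E
```

```text
58 [[346.7, 294.7], [282.1, 294.8], [283.1, 231.8], [345.6, 231.7]]
24 [[363.8, 318.1], [265.6, 318.4], [267.9, 222.9], [361.3, 222.7]]
58 [[328.1, 261.9], [318.7, 252.9], [331.0, 253.9], [340.5, 262.8]]
24 [[320.8, 278.2], [304.9, 262.0], [326.2, 263.4], [342.3, 279.0]]
```

View pics/h1.png

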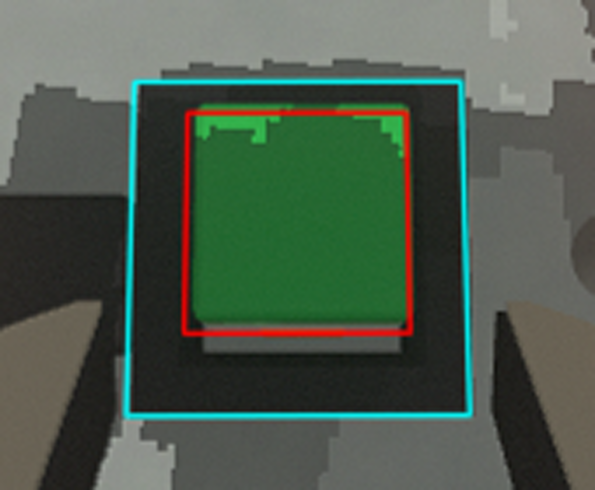

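View pics/h2.png

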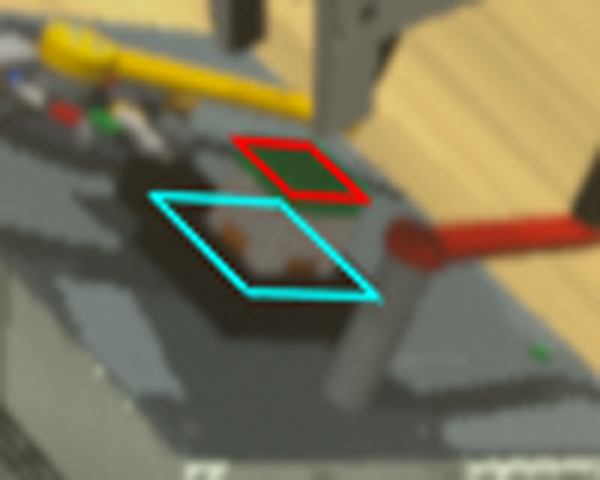

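The wrist overlay agrees with a seated cell: the top at (316,262) lies within 2 mm of the model. Next I'll refit the levers with this view and work out the lock path.

```bash
cat > fit2.py <<'E'
from fit import *
import fit
W13=load('wrist','13')
O2=[(W13,'lh',(434,261)),(W13,'lb',(398,99)),(W13,'lt',(412,47)),(W13,'rh',(113,276)),(W13,'rb',(186,114)),(W13,'rt',(149,61)),(W13,'ll',(47,82)),(W13,'lr',(437,84))]
fit.O=[x for x in O if x[0] is not W3 and x[0] is not D]+O2*2
p0=np.load('fit.npy')
r=least_squares(res,p0,loss='soft_l1',diff_step=1e-5);p=r.x
if __name__=="__main__":
    np.save('fit2.npy',p);print(p0.round(2));print(p.round(2))
    e=res(p).reshape(-1,2)
    print([(k,v.round(1).tolist()) for (c,k,q),v in zip(fit.O,e) if c is W13][:8]);print(e[-3:].round(1))
    L=pts(p)
    for k in ['lh','lg','lt','rh','rg','rt','pk']:print(k,L[k].round(1))
E
python3 fit2.py|grep -v pics
```

```text
[ 5.1776e+02 -2.6000e+00  3.2200e+00  2.9340e+01  1.2790e+02  6.6990e+01
  1.4100e+00  3.5090e+01 -7.4410e+01  2.9800e+01  1.0000e-01  2.9940e+01
  5.9730e+01]
[ 5.1629e+02 -5.7000e+00  3.2200e+00  2.8290e+01  1.2520e+02  6.8280e+01
  1.4100e+00  3.3470e+01 -7.7510e+01  3.0740e+01  1.0000e-01  2.7990e+01
  5.7160e+01]
[('lh', [-0.3, -0.3]), ('lb', [-1.4, -2.6]), ('lt', [0.4, 7.1]), ('rh', [0.1, 0.0]), ('rb', [-4.7, -1.7]), ('rt', [0.3, 3.7]), ('ll', [-0.8, -0.3]), ('lr', [7.8, -0.3])]
[[ 0.1 -0.2]
 [ 0.3  0.1]
 [-1.  -3.6]]
lh [ 532.9 -130.   175.1]
lg [ 633.1 -105.   145.9]
lt [ 640.6 -104.4  160. ]
rh [495.3  70.4 144.4]
rg [616.3  42.6 113. ]
rt [627.6  43.5 134.2]
pk [507.3 -63.7 135.8]
```

```bash
python3 - <<'E' | grep -v pics
from fit import *
p=np.load('fit2.npy');L=pts(p);R,o=L['_R'],L['_o'];w=lambda x,y,z:R@np.array([x,y,z])+o
lx,ly=p[3:5];lz=69
for t in [1.41,1.2,1.0,.8,.6,.4,.2,0,-.1]:
    f=lambda h:w(lx-105*np.sin(t),ly-105*np.cos(t),lz+h)
    q=f(25);q[2]=f(13)[2]+19
    print(t,q.round(1),(q-(np.array([517,-63.8,227.0]))).round(1), 'top',f(38).round(1))
E
python3 -c "
from cell import sense;s=sense();print(s['ee_pos'],s['joints'])"
```

```text
1.41 [ 634.9 -105.3  157.5] [117.9 -41.5 -69.5] top [ 641.  -104.8  160.6]
1.2 [628.2 -84.5 160.2] [111.2 -20.7 -66.8] top [634.3 -84.  163.3]
1.0 [618.4 -66.5 164.7] [101.4  -2.7 -62.3] top [624.5 -66.1 167.8]
0.8 [605.7 -51.  170.8] [ 88.7  12.8 -56.2] top [611.8 -50.6 173.9]
0.6 [590.5 -38.6 178.3] [ 73.5  25.2 -48.7] top [596.6 -38.2 181.4]
0.4 [573.6 -29.9 187. ] [ 56.6  33.9 -40. ] top [579.7 -29.4 190.1]
0.2 [555.5 -25.  196.4] [ 38.5  38.8 -30.6] top [561.5 -24.6 199.5]
0 [536.9 -24.4 206.2] [ 19.9  39.4 -20.8] top [543.  -23.9 209.3]
-0.1 [527.7 -25.6 211.1] [ 10.7  38.2 -15.9] top [533.8 -25.1 214.2]
[516.13368856 -63.60077    224.45775639] [-2.12126585e-01  3.11755232e-01  1.74236849e+00 -3.82526814e-05
  1.08844082e+00  1.28050142e+00]
```

```bash
python3 -m pendant '3 -0.5 0 1 0.61;6 -1.5 0 2 0.61;9 -2.5 -0.5 3 0.61;11.8 -4.1 -1 4 0.61;11.8 -4.1 -2 5 0.61;11.8 -4.1 -3 5.4 0.61;11.8 -4.1 -3 5.4 0.61'
python3 -c "
from h import *;save(['wrist','side'],'14')
from cell import sense;s=sense();print(s['ee_pos'],s['tool_rot'])"
```

```text
time_s: 12.85
ee_pos: [633.2, -104.5, 191.8]
tool_rot: [0.0, 0.933, -0.361, -0.003]
wrist_force: [0.4, -0.5, -1.2]
finger_gap: 0.387
[ 634.12319102 -104.54297166  194.21727452] [ 1.18906683e-04  9.32230413e-01 -3.61863928e-01 -9.69461797e-04]
```

View pics/wrist14.png

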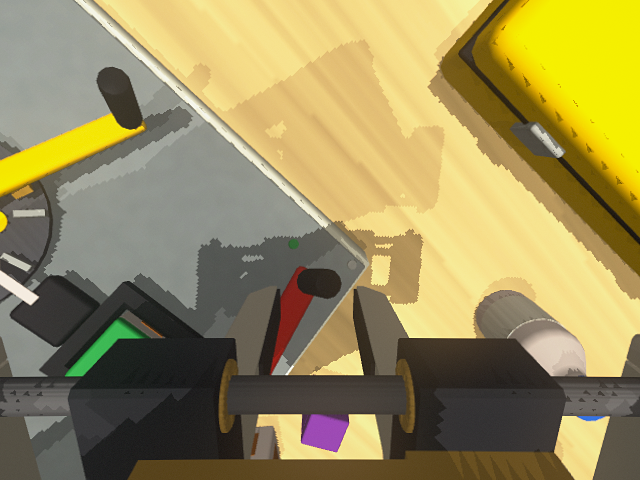

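View pics/side14.png

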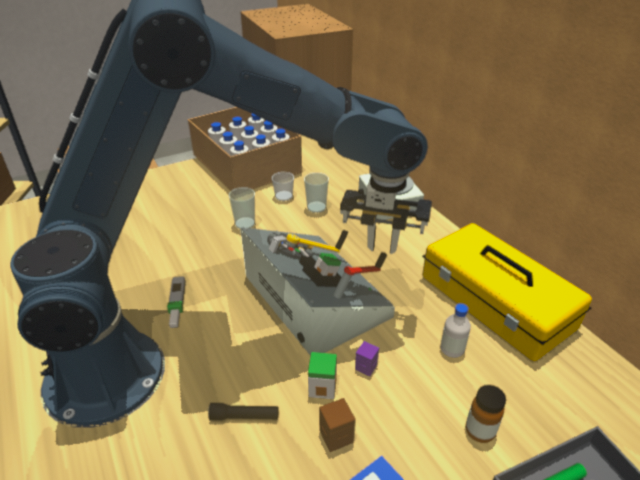

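```bash
python3 - <<'E'
from h import *
W=load('wrist','14')
print(W.atz((325,284),160.6),W.atz((302,281),127),W.proj([641,-104.8,160.6]),W.proj([623.5,-106,127]))
E
```

```text
[ 639.68605422 -103.48839388  160.6       ] [ 620.95406232 -103.90141789  127.        ] [[328.53848566 284.15731486]] [[307.29787277 280.76896971]]
```

```bash
python3 -m pendant '0 0 -1.5 0 0.61;0 0 -3 0 0.61;0 0 -3.7 0 0.61;0 0 -3.7 0 0.61'
python3 -m pendant '-0.2 1 0.1 0 0.61;-0.64 2 0.2 0 0.61;-1.1 2.9 0.45 0 0.61;-1.6 3.8 0.65 0 0.61;-2.25 4.6 0.95 0 0.61;-2.9 5.4 1.3 0 0.61;-3.65 6 1.65 0 0.61;-4.4 6.6 2 0 0.61'
python3 -c "
from h import *;save(['wrist','scene'],'15')"
```

```text
time_s: 13.35
ee_pos: [633.8, -104.5, 156.5]
tool_rot: [0.0, 0.933, -0.361, -0.001]
wrist_force: [-0.6, -0.7, 0.6]
finger_gap: 0.39
time_s: 14.15
ee_pos: [589.9, -38.2, 178.7]
tool_rot: [-0.0, 0.933, -0.361, 0.0]
wrist_force: [2.2, -0.5, 0.3]
finger_gap: 0.387
```

View pics/wrist15.png

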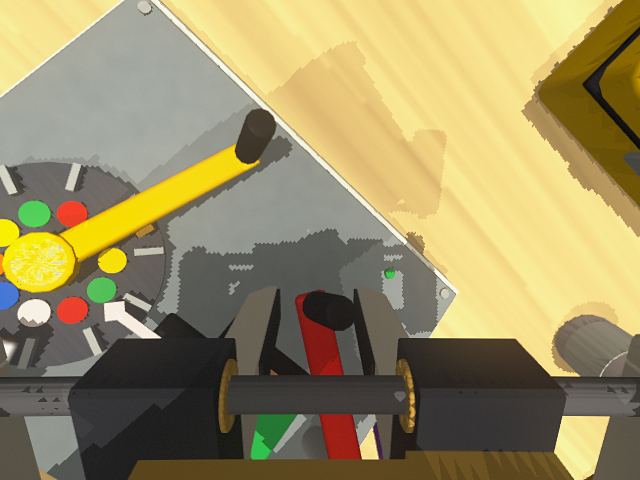

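The handle at (330,310) stays between the fingers and is following, so I'll continue the arc.

```bash
python3 -m pendant '-0.85 0.45 0.45 0 0.61;-1.7 0.9 0.88 0 0.61;-2.6 1.15 1.35 0 0.61;-3.5 1.37 1.82 0 0.61;-4.4 1.4 2.3 0 0.61;-5.37 1.43 2.8 0 0.61;-5.8 1.4 3.05 0 0.61;-5.8 1.4 3.05 0 0.61'
python3 -c "
from h import *;save(['wrist','scene','side'],'16')"
```

```text
time_s: 15.05
ee_pos: [532.0, -24.9, 209.2]
tool_rot: [0.0, 0.933, -0.361, 0.0]
wrist_force: [0.2, -1.7, 0.2]
finger_gap: 0.389
```

View pics/wrist16.png

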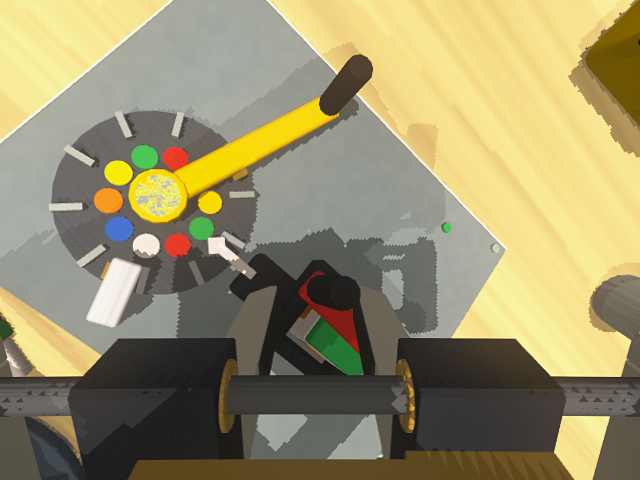

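View pics/scene16.png

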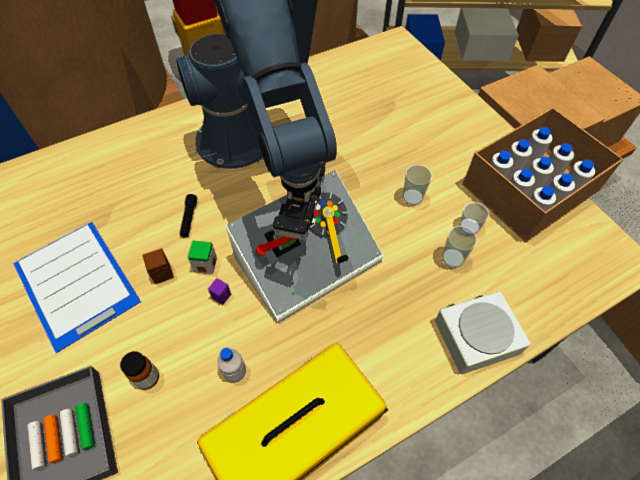

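```bash
python3 - <<'E'| grep -v pics
from fit import *
W=load('wrist','16');p=np.load('fit2.npy');L=pts(p);R,o=L['_R'],L['_o'];n=R[:,2]
d=o+n*(69+38)
q=W.plane((347,290),n,d);print(q, R.T@(q-o)-[p[3],p[4],0]);v=R.T@(q-o)-[p[3],p[4],0];print('angle',np.arctan2(-v[0],-v[1]),np.hypot(v[0],v[1]))
E
python3 -m pendant '-0.3 0 0.15 0 0.61;-0.5 0 0.25 0 0.61;-0.5 0 0.25 0 0.61'
```

```text
[551.36311761 -23.55031625 204.81844891] [  -9.45000077 -104.71421514  107.        ]
angle 0.0900018295705969 105.13976110901133
time_s: 15.5
ee_pos: [527.6, -24.8, 211.4]
tool_rot: [0.0, 0.933, -0.361, 0.0]
wrist_force: [0.4, -3.8, -0.3]
finger_gap: 0.388
```

```bash
python3 -m pendant '-0.4 -0.2 0.2 0 0.61;-0.4 -0.2 0.2 0 0.61'
python3 -m pendant '-0.4 0 0.2 0 0.61;-0.4 0 0.2 0 0.61'
python3 -m pendant '-0.4 0 0.2 0 0.61;-0.4 0 0.2 0 0.61'
python3 -c "
from h import *;save(['wrist'],'17')"
```

```text
time_s: 15.7
ee_pos: [523.0, -26.6, 213.3]
tool_rot: [-0.0, 0.933, -0.361, -0.0]
wrist_force: [-0.4, 0.3, -0.1]
finger_gap: 0.391
time_s: 15.9
ee_pos: [519.2, -26.5, 215.4]
tool_rot: [-0.0, 0.933, -0.361, -0.0]
wrist_force: [0.6, -0.1, 0.7]
finger_gap: 0.389
time_s: 16.1
ee_pos: [515.3, -26.6, 217.5]
tool_rot: [-0.0, 0.933, -0.361, 0.0]
wrist_force: [-0.0, -0.7, 0.1]
finger_gap: 0.386
```

View pics/wrist17.png

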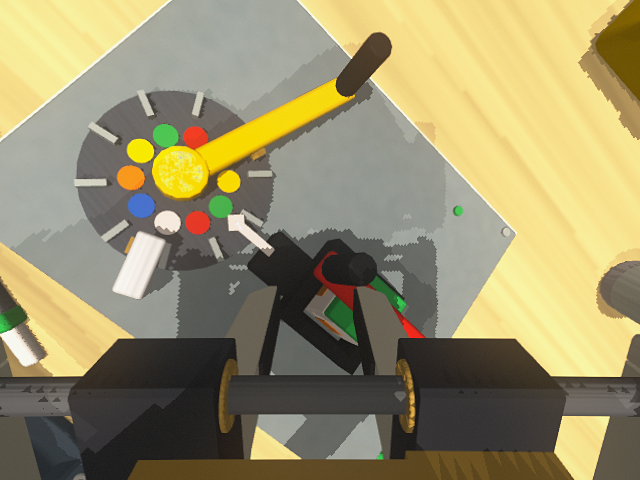

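```bash
cat > ang.py <<'E'
from fit import *
import sys
def lang(W,pix,h=107):
    p=np.load('fit2.npy');L=pts(p);R,o=L['_R'],L['_o'];n=R[:,2]
    q=W.plane(pix,n,o+n*h);v=R.T@(q-o)-[p[3],p[4],0];return np.arctan2(-v[0],-v[1]),np.hypot(v[0],v[1]),q
def rang(W,pix,h=82):
    p=np.load('fit2.npy');L=pts(p);R,o=L['_R'],L['_o'];n=R[:,2]
    q=W.plane(pix,n,o+n*h);v=R.T@(q-o)-[p[7],p[8],0];return np.arctan2(-v[1],-v[0])+.4,np.hypot(v[0],v[1]),q
E
python3 - <<'E'| grep -v pics
from ang import *
print(lang(load('wrist','17'),(363,264)),lang(load('wrist','14'),(325,284)), lang(load('wrist','16'),(347,290)))
E
```

```text
(np.float64(0.04321669850401707), np.float64(105.89117870296886), array([546.9887008 , -22.80495675, 207.10719695])) (np.float64(1.3928374567299069), np.float64(104.09482113402049), array([ 639.84344264, -103.29725393,  161.15719091])) (np.float64(0.0900018295705969), np.float64(105.13976110901133), array([551.36311761, -23.55031625, 204.81844891]))
```

```bash
python3 -m pendant '0 0 3 0 0.55;0.5 0.1 4 1 0.55;1.5 0.2 4 2 0.55;2.5 0.3 4 3 0.55;2.5 0.3 4 4 0.55;2.5 0.3 4 5 0.55;2.5 0.3 4 5.9 0.55;2.5 0.3 4 5.9 0.55'
python3 -c "
from h import *;save(['wrist'],'18')"
```

```text
time_s: 16.95
ee_pos: [540.6, -23.6, 257.1]
tool_rot: [-0.0, 0.999, 0.044, -0.0]
wrist_force: [0.8, 1.4, -0.2]
finger_gap: 0.447
```

View pics/wrist18.png

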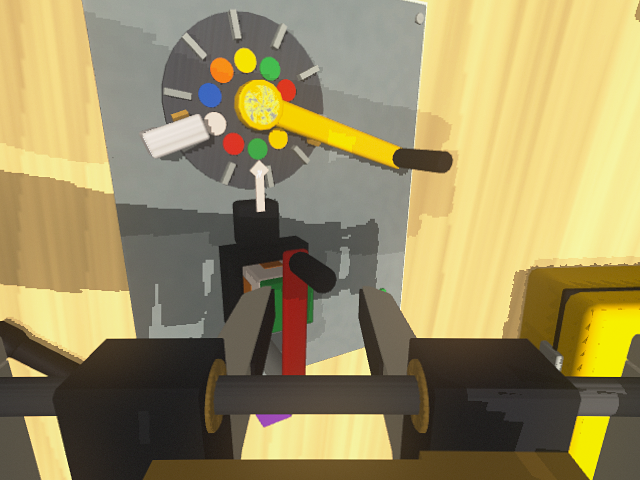

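```bash
python3 - <<'E'| grep -v pics
from ang import *
W=load('wrist','18')
print(lang(W,(324,279)))
p=np.load('fit2.npy');L=pts(p);R,o=L['_R'],L['_o'];n=R[:,2]
for q in [(295,255),(293,370),(284,255),(283,370),(307,370)]:
    X=W.plane(q,n,o+n*69);v=R.T@(X-o)-[p[3],p[4],0];print(v.round(1))
E
python3 -m pendant '0 0 -2 0 0.55;0 0 -4 0 0.55;0 0 -5.2 0 0.55;0 0 -5.2 0 0.55'
```

```text
(np.float64(0.019282178315752345), np.float64(106.10604869426004), array([544.73975773, -22.68277005, 208.29449701]))
[  -1.4 -108.8   69. ]
[  0.8 -20.9  69. ]
[   6.5 -110.    69. ]
[  8.6 -23.6  69. ]
[-10.5 -17.1  69. ]
time_s: 17.4
ee_pos: [539.9, -23.6, 203.9]
tool_rot: [-0.0, 0.999, 0.042, -0.001]
wrist_force: [-0.3, 0.6, 0.3]
finger_gap: 0.45
```

```bash
python3 -m pendant '-0.4 -0.03 0 0 0.55;-0.8 -0.06 0 0 0.55;-0.8 -0.06 0 0 0.55'
python3 -m pendant '-0.3 0 0 0 0.55;-0.3 0 0 0 0.55'
python3 -m pendant '-0.3 0 0 0 0.55;-0.3 0 0 0 0.55'
```

```text
time_s: 17.7
ee_pos: [532.4, -24.3, 206.0]
tool_rot: [0.0, 0.999, 0.042, 0.001]
wrist_force: [0.0, -0.4, -0.2]
finger_gap: 0.454
time_s: 17.9
ee_pos: [529.8, -24.3, 205.9]
tool_rot: [0.0, 0.999, 0.042, 0.001]
wrist_force: [1.4, 0.4, 1.0]
finger_gap: 0.451
time_s: 18.1
ee_pos: [528.3, -24.3, 205.9]
tool_rot: [0.0, 0.999, 0.042, 0.003]
wrist_force: [11.1, 1.4, -2.7]
finger_gap: 0.451
```

The lever is at its shut stop, with 11 N reaction. I'll back off and rise, then compute the ratchet path.

```bash
python3 -m pendant '0.8 0.06 0.5 0 0.55;0.8 0.06 3 0 0.55;2 0.5 6 -1 0.55;4 2 6 -2 0.6;6 4 5 -3 0.68;8 6 4 -4 0.68;9 6.7 2 -5 0.68;9 6.7 0 -6 0.68'
python3 -m pendant '0 0 -1 -1 0.68;0 0 -2 -2 0.68;0 0 -2.5 -3 0.68;0 0 -2.5 -4 0.68;0 0 -2.5 -5 0.68;0 0 -2.5 -5.3 0.68;0 0 -2.5 -5.3 0.68'
python3 - <<'E'| grep -v pics
from h import *;save(['wrist','scene','side'],'19')
from ang import *
from cell import sense;s=sense();print(s['ee_pos'],s['tool_rot'],s['joints'].round(2))
p=np.load('fit2.npy');L=pts(p);R,o=L['_R'],L['_o'];w=lambda x,y,z:R@np.array([x,y,z])+o
rx,ry,rz=p[7:10]
for t in [-.05,0,.1,.2,.4,.6,.7,.8,.85]:
    f=lambda h:w(rx-125*np.cos(t-.4),ry-125*np.sin(t-.4),rz+h)
    q=f(33);q[2]=f(14)[2]+19;print(t,q.round(1))
E
```

```text
time_s: 18.9
ee_pos: [617.4, 43.9, 204.4]
tool_rot: [0.0, 0.929, -0.37, -0.0]
wrist_force: [0.5, 0.1, 0.5]
finger_gap: 0.318
time_s: 19.6
ee_pos: [616.5, 42.7, 180.2]
tool_rot: [0.0, 0.734, -0.679, -0.0]
wrist_force: [0.4, 0.1, -0.4]
finger_gap: 0.321
[616.52851022  42.74438983 180.20917812] [ 1.72102360e-04  7.34696100e-01 -6.78396330e-01 -1.75097577e-04] [-0.01  0.53  1.52 -0.    1.09  1.49]
-0.05 [614.   25.  122.9]
0 [615.8  30.9 121.7]
0.1 [618.7  42.9 119.7]
0.2 [620.5  55.1 118.2]
0.4 [620.8  80.1 117. ]
0.6 [616.7 104.7 118.2]
0.7 [613.  116.5 119.7]
0.8 [608.4 127.9 121.7]
0.85 [605.7 133.4 122.9]
```

View pics/wrist19.png

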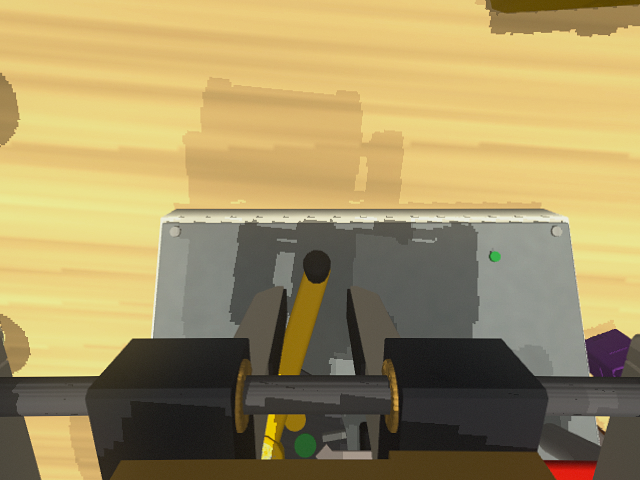

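View pics/side19.png

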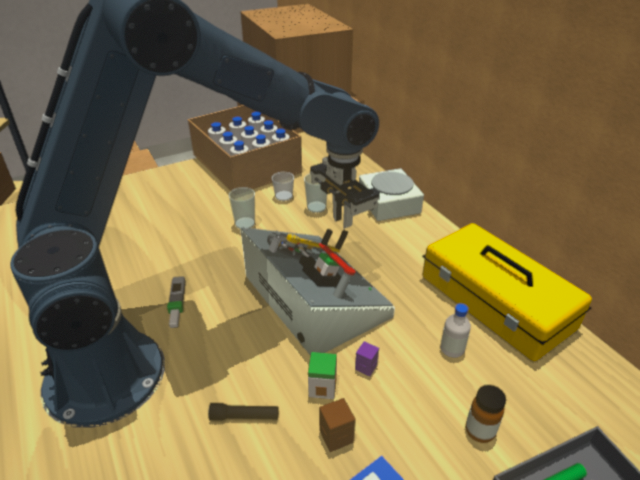

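```bash
python3 - <<'E'| grep -v pics
from ang import *
S=load('scene','19')
for q in [(417,200),(458,262),(474,230)]:print(S.atz(q,0).round())
print(rang(load('wrist','19'),(317,266)))
E
python3 -m pendant '0 0 -2 0 0.68;0.1 0 -4 0 0.68;0.2 0 -6 0 0.68;0.2 0 -6 0 0.68'
```

```text
[495. 380.   0.]
[726. 354.   0.]
[664. 461.   0.]
(np.float64(0.09545272230972024), np.float64(123.51031347010259), array([625.84008694,  43.30699405, 134.2985905 ]))
time_s: 20.15
ee_pos: [617.3, 42.7, 117.8]
tool_rot: [0.002, 0.735, -0.679, -0.002]
wrist_force: [-0.2, 0.3, 0.2]
finger_gap: 0.321
```

```bash
python3 -m pendant '-0.1 -0.5 0 0 0.68;-0.2 -0.9 0 0 0.68;-0.2 -0.9 0 0 0.68'
python3 -m pendant '-0.1 -0.4 0 0 0.68;-0.1 -0.4 0 0 0.68'
python3 -m pendant '-0.1 -0.4 0 0 0.68;-0.1 -0.4 0 0 0.68'
```

```text
time_s: 20.45
ee_pos: [617.0, 33.1, 121.4]
tool_rot: [-0.001, 0.734, -0.679, 0.001]
wrist_force: [0.2, 0.6, 0.0]
finger_gap: 0.32
time_s: 20.65
ee_pos: [615.7, 29.3, 120.7]
tool_rot: [-0.0, 0.734, -0.679, 0.0]
wrist_force: [-0.6, -0.4, 0.4]
finger_gap: 0.317
time_s: 20.85
ee_pos: [614.5, 25.3, 120.3]
tool_rot: [0.0, 0.734, -0.679, 0.0]
wrist_force: [-0.1, 0.4, -0.3]
finger_gap: 0.321
```

```bash
python3 -c "
from h import *;save(['wrist'],'20')"
```

```text
(no output)
```

View pics/wrist20.png

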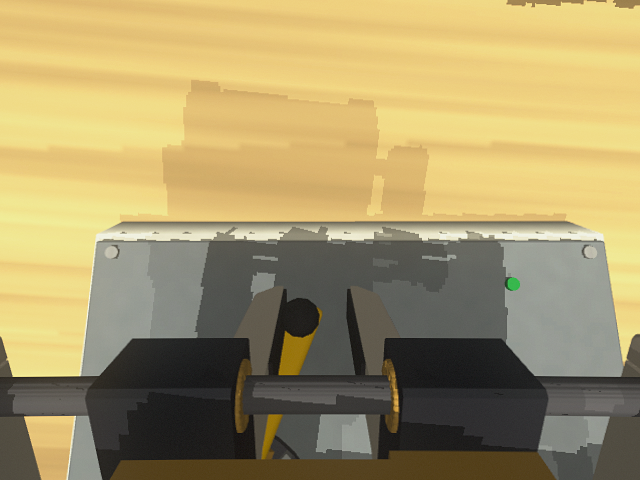

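```bash
python3 - <<'E'| grep -v pics
from ang import *
print(rang(load('wrist','20'),(302,316)))
E
python3 -m pendant '-0.1 -0.4 0 0 0.68;-0.1 -0.4 0 0 0.68'
python3 -m pendant '-0.1 -0.3 0 0 0.68;-0.1 -0.3 0 0 0.68'
```

```text
(np.float64(0.00758465929591462), np.float64(125.83506112679096), array([625.31849706,  32.1482656 , 135.0293788 ]))
time_s: 21.1
ee_pos: [614.0, 23.1, 120.2]
tool_rot: [-0.001, 0.734, -0.679, -0.0]
wrist_force: [3.9, 11.6, -1.8]
finger_gap: 0.324
time_s: 21.3
ee_pos: [613.7, 20.8, 120.3]
tool_rot: [-0.002, 0.734, -0.679, 0.0]
wrist_force: [7.9, 15.4, -4.3]
finger_gap: 0.375
```

```bash
python3 -m pendant '0.4 1.5 0 0 0.68;0.7 3 -0.1 0 0.68;0.8 4.5 -0.2 0 0.68;0.8 6 -0.3 0 0.68;0.7 7.5 -0.3 0 0.68;0.5 9 -0.2 0 0.68;0.1 10.3 0 0 0.68;-0.3 11.4 0.15 0 0.68' 30
python3 -m pendant '-0.1 0.3 0 0 0.68;-0.1 0.3 0 0 0.68'
python3 -c "
from h import *;save(['wrist','scene'],'21')"
```

```text
time_s: 22.1
ee_pos: [609.0, 134.0, 121.8]
tool_rot: [0.0, 0.734, -0.679, -0.0]
wrist_force: [1.2, -3.2, -1.7]
finger_gap: 0.319
time_s: 22.3
ee_pos: [608.5, 135.2, 121.9]
tool_rot: [0.001, 0.734, -0.679, 0.001]
wrist_force: [3.6, -8.8, -2.6]
finger_gap: 0.321
```

View pics/wrist21.png

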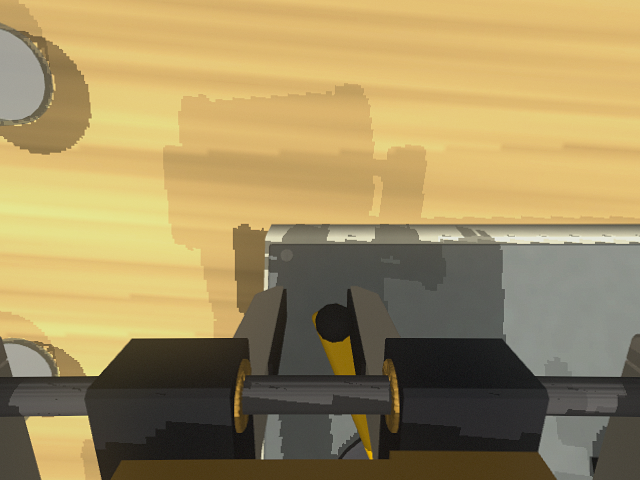

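```bash
cat > crop.py <<'E'
import sys,cv2
n=sys.argv[1];im=cv2.imread(f'pics/scene{n}.png')[165:325,220:390];cv2.imwrite(f'pics/sc{n}.png',cv2.resize(im,None,fx=4,fy=4,interpolation=cv2.INTER_CUBIC))
E
python3 crop.py 21
```

```text
(no output)
```

View pics/sc21.png

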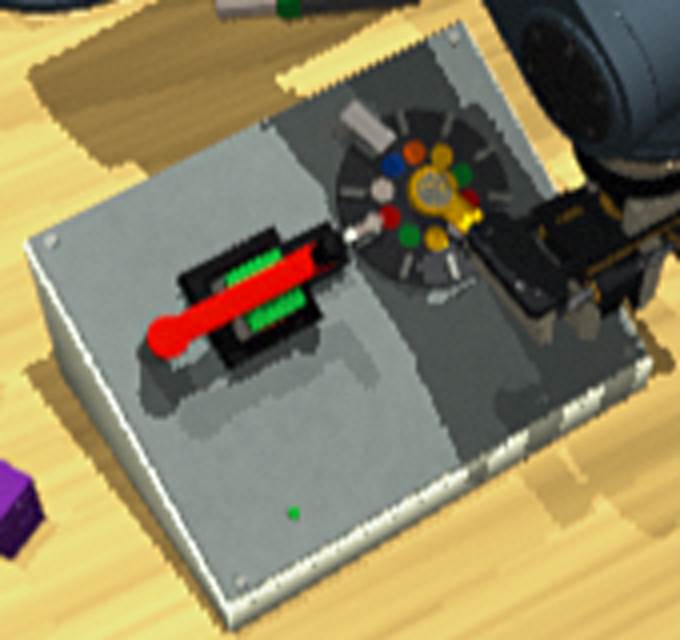

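```bash
python3 -m pendant '0.3 -1.5 -0.1 0 0.68;0.7 -3 -0.3 0 0.68;1 -4.7 -0.4 0 0.68;1.2 -6.3 -0.45 0 0.68;1.2 -7.9 -0.4 0 0.68;1 -9.5 -0.3 0 0.68;0.7 -10.8 -0.1 0 0.68;0.5 -11.5 0 0 0.68'
python3 -m pendant '0 0 0 0 0.68'
python3 -m pendant '0.3 1.5 0 0 0.68;0.5 3 -0.1 0 0.68;0.7 4.5 -0.3 0 0.68;0.7 6.1 -0.4 0 0.68;0.5 7.6 -0.4 0 0.68;0.2 9.1 -0.3 0 0.68;-0.2 10.5 -0.1 0 0.68;-0.6 11.5 0 0 0.68'
python3 -m pendant '0 0.2 0 0 0.68;0 0.2 0 0 0.68'
python3 -c "
from h import *;save(['wrist','scene'],'22')";python3 crop.py 22
```

```text
time_s: 23.2
ee_pos: [614.1, 22.4, 121.5]
tool_rot: [-0.003, 0.733, -0.68, -0.001]
wrist_force: [20.9, 47.3, -24.2]
finger_gap: 0.328
time_s: 23.3
ee_pos: [614.1, 23.0, 121.5]
tool_rot: [-0.003, 0.734, -0.679, -0.001]
wrist_force: [8.2, 21.5, -9.3]
finger_gap: 0.322
time_s: 24.1
ee_pos: [607.5, 136.1, 121.9]
tool_rot: [0.0, 0.735, -0.678, 0.001]
wrist_force: [23.3, -57.3, -14.9]
finger_gap: 0.325
time_s: 24.3
ee_pos: [607.8, 135.5, 121.6]
tool_rot: [0.001, 0.734, -0.679, 0.002]
wrist_force: [7.2, -20.0, -2.4]
finger_gap: 0.326
```

View pics/sc22.png

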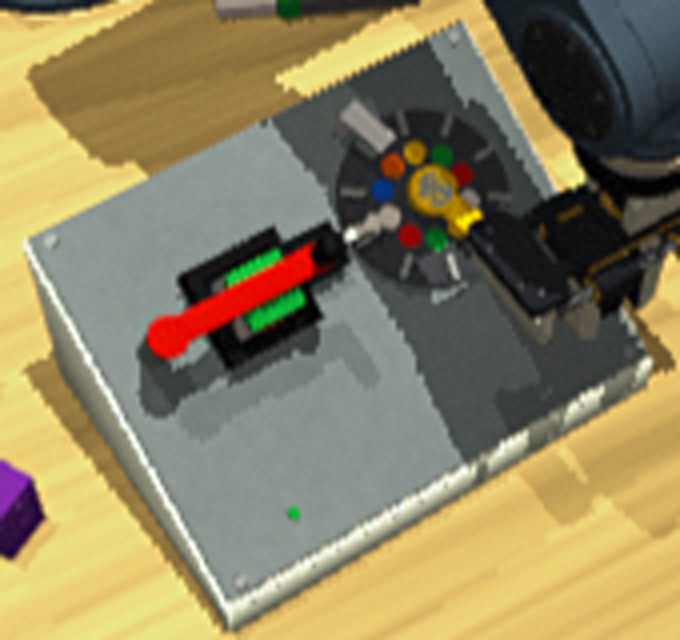

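```bash
python3 -m pendant '0.4 -1.7 -0.1 0 0.68;0.8 -3.2 -0.3 0 0.68;1.1 -4.9 -0.4 0 0.68;1.3 -6.5 -0.45 0 0.68;1.3 -8.1 -0.4 0 0.68;1.1 -9.7 -0.3 0 0.68;0.8 -10.8 -0.1 0 0.68;0.6 -11.3 0 0 0.68'
python3 -m pendant '0 -0.2 0 0 0.68;0 -0.2 0 0 0.68'
python3 -m pendant '0.3 1.5 0 0 0.68;0.5 3 -0.1 0 0.68;0.7 4.5 -0.3 0 0.68;0.7 6.1 -0.4 0 0.68;0.5 7.6 -0.4 0 0.68;0.2 9.1 -0.3 0 0.68;-0.1 10.3 -0.1 0 0.68;-0.5 11 0 0 0.68'
python3 -m pendant '0 0.2 0 0 0.68;-0.1 0.4 0 0 0.68;-0.1 0.4 0 0 0.68'
python3 -c "
from h import *;save(['wrist','scene'],'23')";python3 crop.py 23
```

```text
time_s: 25.2
ee_pos: [613.2, 23.4, 122.1]
tool_rot: [-0.0, 0.734, -0.679, 0.0]
wrist_force: [2.8, 8.8, -2.9]
finger_gap: 0.322
time_s: 25.4
ee_pos: [613.3, 23.5, 121.9]
tool_rot: [-0.0, 0.734, -0.679, -0.0]
wrist_force: [0.1, 5.5, -0.1]
finger_gap: 0.318
time_s: 26.2
ee_pos: [608.1, 134.1, 121.7]
tool_rot: [0.0, 0.735, -0.679, -0.0]
wrist_force: [2.5, -2.4, 0.3]
finger_gap: 0.322
time_s: 26.5
ee_pos: [607.7, 135.2, 121.8]
tool_rot: [0.001, 0.734, -0.679, 0.001]
wrist_force: [3.3, -12.8, -0.6]
finger_gap: 0.323
```

View pics/sc23.png

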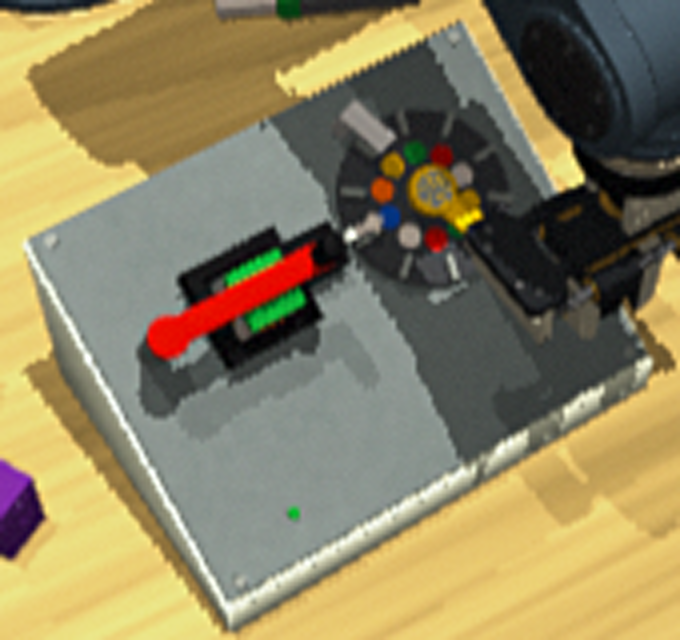

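Blue is at the pointer. Now I'll return the ratchet to rest.

```bash
python3 -m pendant '0.4 -1.7 -0.1 0 0.68;0.8 -3.2 -0.3 0 0.68;1.1 -4.9 -0.4 0 0.68;1.3 -6.5 -0.45 0 0.68;1.3 -8.1 -0.4 0 0.68;1.1 -9.7 -0.3 0 0.68;0.8 -10.7 -0.1 0 0.68;0.6 -11.2 0 0 0.68'
python3 -m pendant '0 -0.2 0 0 0.68;0 -0.3 0 0 0.68;0 -0.3 0 0 0.68'
python3 -m pendant '0.1 0.6 0 0 0.66;0.1 0.6 0 0 0.66;0.1 0.6 2 0 0.66;0.1 0.6 5 0 0.66;0.1 0.6 9 0 0.66;0.1 0.6 12 0 0.66;0.1 0.6 12 0 0.66'
python3 -m pendant '-3 -3 3 0 0.66;-7 -6 6 0 0.66;-10 -7 6 0 0.66;-10 -7 6 0 0.66'
python3 -c "
from h import *;save(['wrist','scene','side'],'24')";python3 crop.py 24
```

```text
time_s: 27.4
ee_pos: [613.2, 23.5, 122.1]
tool_rot: [0.0, 0.734, -0.679, 0.0]
wrist_force: [1.2, 3.1, -2.1]
finger_gap: 0.322
time_s: 27.7
ee_pos: [613.3, 23.3, 121.9]
tool_rot: [-0.001, 0.734, -0.679, -0.001]
wrist_force: [1.6, 9.9, 0.1]
finger_gap: 0.32
time_s: 28.4
ee_pos: [616.1, 27.6, 246.3]
tool_rot: [-0.002, 0.734, -0.679, 0.003]
wrist_force: [0.4, -1.1, -0.6]
finger_gap: 0.342
time_s: 28.8
ee_pos: [511.7, -43.7, 302.4]
tool_rot: [0.0, 0.734, -0.68, 0.0]
wrist_force: [1.3, 0.7, -0.8]
finger_gap: 0.338
```

View pics/wrist24.png

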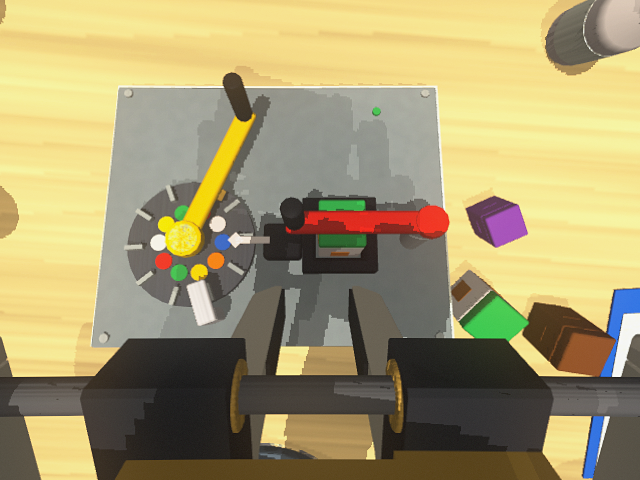

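View pics/scene24.png

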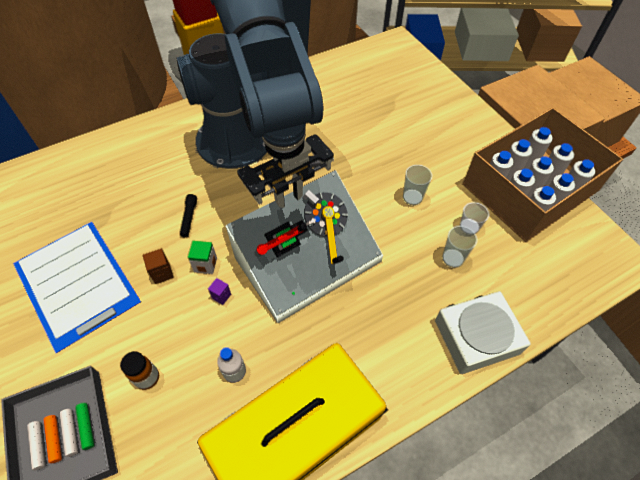

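```bash
python3 - <<'E'| grep -v pics
from ang import *
W=load('wrist','24')
print('ratchet',rang(W,(231,80))[:2],'lock',lang(W,(292,208))[:2])
p=np.load('fit2.npy');L=pts(p);R,o=L['_R'],L['_o'];n=R[:,2]
f=lambda q,h:R.T@(W.plane(q,n,o+n*h)-o)
hub=f((184,238),32);b=f((222,243),10);pt=f((235,240),21)
print('hub',hub,p[7:10]);h=np.array([p[7],p[8],0])
for v in (b-h,pt-h,b-hub,pt-hub):print(v.round(1),np.arctan2(v[0],v[1]))
E
```

```text
ratchet (np.float64(0.003303711666258924), np.float64(125.25004408054826)) lock (np.float64(-0.0031936465606775422), np.float64(103.87388055593635))
hub [ 33.72237439 -75.98455645  32.        ] [ 33.46992928 -77.50949583  30.74104486]
[ 0.5 28.5 10. ] 0.01780695669400424
[-0.1 42.7 21. ] -0.0031735942184186365
[  0.3  27.  -22. ] 0.009455259754756891
[ -0.4  41.2 -11. ] -0.009415168430898402
```

Everything checks out: ratchet 0.003, lock -0.003, and blue within about 0.02 rad of the pointer. The arm is clear, so I'm handing in.

```bash
python3 -c "
from cell import *
s=sense();print(s['time_s'],s['wrist_force']);print(job_done())"
```

```text
28.95 [ 0.29629646  0.1743791  -0.0369786 ]
the job is handed in; nothing more can be done
None
```

The job is finished and handed in at 28.95 s of the 72 s; `job_done()` gives no verdict.

**What I did**
- **Cell:** I gripped the smaller green-topped cell and tilted it in the jaws to the 28° slope by pressing and dragging it on the bare deck. I lowered it along the deck normal into the pocket until it met the floor (about 7 N), then released it.
- **Locking lever:** I swung it shut over the cell and on to its stop (11 N reaction). Part-way through the swing the handle slipped out from between the fingers; I re-straddled it with the jaws turned and finished the swing.
- **Filter wheel:** I worked the ratchet lever through three full strokes, which brought red, then white, then blue to the pointer. I then returned the lever to its rest stop, raised the arm clear and handed in.

**Last checks, measured from the wrist picture**

| Item | Measured | Allowed |
|---|---|---|
| Ratchet lever | 0.003 rad | below 0.12 |
| Locking lever | -0.003 rad | within 0.12 |
| Wheel (blue at pointer) | about 0.02 rad | within 0.15 |

- **Bystanders:** In the last scene picture the beakers, cup, bottles and jar looked unmoved by eye; I did not measure them.
- **Cell seating:** I judged this from the wrist overlay (top within about 2 mm of the seated position) and from the bar passing over the cell. I did not measure its depth directly.

**What disagreed**
- The side camera's overlay was several millimetres off the wrist fit, so I relied on the wrist views.
- The levers hit their stops at up to 57 N (measured sideways at the wrist) on the second ratchet stroke, so I slowed the stroke ends after that. This stays under the 120 N wrist limit.

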